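# Clamp the chipped jack in the plugging jig

### The arm

A 6-joint arm with a two-finger parallel gripper is mounted at the origin on the work surface. World frame = base frame: x ahead of the robot, y to its left, z up, the work surface at z = 0. Lengths are in mm, angles in rad, forces in N, time in s.
With the tool pointing down it reaches from about 350 to 875 mm from the base axis. Payload 4.2 kg.
Tool frame: the origin (TCP) lies midway between the tips of the shut fingers; the grasp point (between the pads) lies 19 mm behind it; z points along the fingers, y is the line along which they close (so a half turn about z gives the same grasp; the last joint's range is limited). The gripper opens to 85 mm and grips with 20 to 120 N. Pads are 22 mm wide; open, the fingers measure 114 mm over their backs; the gripper's body (76 mm by 85 mm) begins 54 mm behind the grasp point. The pads swing forward as they close: fully open they stand 13 mm farther back than shut.
Start: joints at [1.381, 0.385, 0.008, 0, -1.194, -0.259], TCP at [271.144, 563.099, 231.312] pointing down, gripper open.
Joint ranges: [-3.14, 3.14], [-1.21, 2.06], [-1.07, 1.41], [-3.16, 2.05], [-2.99, -0.16], [-3.1, 3.1]. Speed limits (rad/s): [2.79, 2.79, 3.14, 3.14, 3.14, 3.14].

### API

Orientations are given as a unit quaternion [x, y, z, w].
In Python, from bench import arm, eyes, nets gives the robot as it stands.
- The arm moves only by the tool apply_moves, never from a script. Its arguments are lists of equal length, an entry for each row: "delta_rot": the turn, a rotation vector about the tool's x, y, z as a fraction of full scale, a list of three; "xyz": the shift along the tool's x, y, z as a fraction of full scale, a list of three; "hand": the gripper command: -1 is fully open, 1 is shut, values between are in proportion. In form: {"delta_rot": [[ax, ay, az], ...], "xyz": [[dx, dy, dz], ...], "hand": [hand, ...]}. A call has 1 to 20 rows; each row shifts and turns the commanded pose from where the row before left it, along the tool's axes as they then stand; what a row does not reach is not made up. Full scale, the value 1, is 0.025 m for a shift and 6 degrees for a turn. A row lasts 1/12 s, in which the tool goes at most 41.7 mm and 7.16 degrees, less where a joint would pass 70% of its speed; a pose out of reach is approached as far as the arm can. A call with a number of a shift or a turn outside -1 to 1 is refused whole. A call with a gripper value outside its range is refused whole. The fingers move at their own pace and stop on an object; the grip force is fixed at half the most. Time passes only in rows, so rows that do not move let the fingers close. It gives the time, the measured TCP pose, the force, the opening and the grip force at its end, in the units of the state.
- arm.read_state(): the state, without advancing time (a new reading comes with each control period).
- eyes.get_image(name): name is "scene" or "top"; returns a dict with "frame" (480x640x3 uint8, red, green, blue), "range_z" (480x640 float32, mm along the optical axis (not along the pixel's ray), 0 where there is no reading), "camera_matrix" (3x3 intrinsics, pixels), "R" (3x3) and "t" (3): a world point X has camera coordinates R X + t. Camera axes: x right, y down, z forward; pixel columns grow to the right and rows downward; lengths in mm; the calibration is good to about 2 mm. A picture is of the moment at which its call begins.
- arm.job_done(): hands the job in; it is judged then, once.
Trained networks look in a picture, given as the dict that the camera call returned (one of the last four; its "shot" number tells which), for a name from the list of things; names that differ only in an ending like _2 or _b are one class to them, and where a whole thing is asked for, a point or a joint stands for the part that bears it (a point fixed in the world has none). Each returns a list of dicts, best first, with "score" (0 to 1); they miss things now and then, are a little off and sometimes report something else, mostly with a low value. They report only what shows in the picture. A call takes as long as a camera call. They do not tell look-alikes from the thing itself.
- nets.look_for(name, picture): "bbox" ([left, top, right, bottom] in pixels, round what is visible of it).
- nets.masks_of(name, picture): "region" (480x640 bool, what is visible of it) and "bbox" ([left, top, right, bottom] in pixels, round what is visible of it).
The state is a dict: "clock": time; "joints": joint angles; "joint_vel": joint speeds; "joint_efforts": joint torques, N m; "position": TCP position; "ee_rot": TCP orientation; "contact_force": force on the tool from outside, world axes, zero at the start; "wrist_torque": the same for the moment, N m; "gripper_width": finger opening in mm; "grasp_force": force on a finger pad.
Only numpy, scipy, OpenCV 4.12 (cv2) and the standard library are available. Lean on these libraries where they do the work, as an engineer would, in place of code of your own. Each camera call takes 0.05 s, during which the arm holds its last target. There are 200 camera calls.

### The job

Set the chipped jack up in the plugging jig for drilling: into the slotted barrel drop the thin cork seat ring, then the jack with its chip uppermost, then the thick brass collar, each fully home on the one before. Then swing the gate fully shut over the barrel and screw its spoked ring clockwise, by pushing a spoke round, down to its stop so that the stack is clamped. Leave everything else on the table where it is.

Things in the scene. Friction and masses are not known exactly. Their poses are not given: they have to be found in the camera images.
- jig: plugging jig, fixed: dark iron base plate 125 x 240 x 10 with an upright slotted barrel. Origin on the barrel's axis at table level, z up. Two staves 6 thick face its +y and -y; bore 70 across (the parts are 66 or less). Two slots 44 wide, open from mouth to base plate, face its +x and -x, nothing outside them: fingers closing along jig x can lower a part right in
- mouth (a point): centre of the barrel's flared mouth, level with the stave tops, 86 above the table; the barrel's floor (the spring pad's top) is 68 lower, 18 above the table. The stop post for the gate's nose, the tallest fixed part of the jig (top 121 above the table), stands at jig x +21, y +86
- pad (a joint): spring pad, steel disc 67 across, the floor of the barrel: 0 up, grows as it is pushed down (m), 5 mm of travel; preloaded 6 N, then 2.5 N per mm: the weight of the three parts alone hardly moves it
- gate (a joint): swing gate, dark iron, 12 thick, underside 102 above the table, turning on the pivot post. 0 = shut, lying along jig +y over the barrel, nose against the stop post; grows as it swings open, anticlockwise from above, towards jig -x (at most 2.5 rad; starts at 1.95 to 2.35). Stiff, about 0.6 N m: stays where it is left
- pivot (a point): top of the gate's upright pivot post, on its axis, at jig x 0, y -100, 102 above the table
- gate_nose (a point): centre of the gate's round nose (26 across, 14 thick), 183 from the pivot axis, 108 above the table; push it on its side; while it is open nothing stands under it higher than 40 within the sweep
- ring (a joint): threaded steel retaining ring in the gate, its axis 100 from the pivot, over the barrel when the gate is shut. Radians turned clockwise seen from above = screwing down, 11.3 mm a turn; starts at 0 to 0.5, stops hard at 4.9 as its flange meets the gate; meets the collar at about 3.2; must go on to its stop to clamp. About 0.12 N m plus clamping drag. Bore 50, flange 78 across
- spoke_a (a point): centre of the black ball knob (16 across) of one of the ring's three spokes: rods 8 thick, rising outwards to the knob, 64 from the ring's axis. The rod at 56 from the axis is 7 lower than the knob; the flange's top is 20 lower than the knob. Knob 150 above the table with the ring up, 141 screwed down
- spoke_b (a point): knob of the second spoke, 120 degrees anticlockwise from the first, alike
- spoke_c (a point): knob of the third spoke, 240 degrees anticlockwise from the first, alike
- seat_center (a point): seat ring: the thin cork ring, 66 outside, 48 bore, 16 high, 45 g, lying flat on the table; the point is its centre, half-way up. Home in the barrel this point is 26 above the table. It goes in first
- jack_center (a point): white jack, a ball 63 across, about 250 g, with a brown chip about 18 wide on its top; the point is the ball's centre, its z axis points out through the chip. It stands on a fixed low wooden ring (54 outside, 12 high) that keeps it from rolling, ball centre 38 above the table. Home on the seat ring its centre is 54 above the table. It goes in second
- collar_center (a point): clamp collar: the thick brass ring, 66 outside, 48 bore, 22 high, 190 g, lying flat on the table; the point is its centre, half-way up. Home on the jack it is 85 above the table, its top 96. It goes in third
- bowl: bystander: mahogany bowl 122 across and 100 high, lying on its flat side; origin under its centre
- weight: bystander: cast brass weight with a knob, 36 across, 57 high; origin under its centre
- wedge: bystander: walnut measuring wedge 110 x 24 x 22, long along its x; origin under its centre
- measure: bystander: round string measure, black case 56 across, 20 high; origin under its centre
- tin: bystander: tin of filler 60 across, 65 high; origin under its centre
- driver: bystander: screwdriver about 200 long lying along its x; origin under its middle
Mind the look-alikes: they are no part of the job. Leave any pink look-alike of the part that bears collar_center alone. Leave any green look-alike of the part that bears jack_center alone.

How it is judged:
By the outcome, as a careful person would: the job done as asked, in the order asked, and still so for the second after the job is handed in, with the robot touching nothing.
It also fails if it takes over 72 s, if anything falls off the work surface, if the arm or the gripper's body presses on something with over 40 N, if the wrist force passes 120 N, or if a joint passes its speed limit or range.

## Working session

There is one attempt and no reset: what is moved stays moved. The work goes in short steps, Python scripts to look and compute and a tool call to move; the robot and the scene stay as the last step left them, time stands still between calls to the robot, and variables do not carry over. Pictures are saved under pics/ and viewed, at most 10 in all, crops included, and the job is handed in when it is done.

Besides the shell and the picture viewer there is one more tool, called after "Emit:" as name(argument=value, ...), one argument or row to a line, values as JSON. apply_moves: Moves the arm, as the interface text tells. Its arguments: {"type":"object","properties":{"delta_rot":{"type":"array"},"xyz":{"type":"array"},"hand":{"type":"array"}},"required":["delta_rot","xyz","hand"]}

```bash
mkdir -p pics; ls; cat > h.py <<'E'
import numpy as np, cv2
from bench import arm, eyes, nets
def world(p,u,v,z=None):
    K=np.array(p["camera_matrix"]);R=np.array(p["R"]);t=np.array(p["t"])
    if z is None: z=p["range_z"][int(v),int(u)]
    c=np.linalg.inv(K)@[u,v,1]*z
    return R.T@(c-t)
def cloud(p):
    K=np.array(p["camera_matrix"]);R=np.array(p["R"]);t=np.array(p["t"])
    v,u=np.mgrid[:480,:640];z=p["range_z"]
    c=np.stack([(u-K[0,2])/K[0,0]*z,(v-K[1,2])/K[1,1]*z,z],-1)
    return (c-t)@R
def pix(p,X):
    K=np.array(p["camera_matrix"]);c=np.array(p["R"])@X+np.array(p["t"]);c=K@c;return c[:2]/c[2]
def save(p,n): cv2.imwrite(f"pics/{n}.png",p["frame"][:,:,::-1])
E
python3 - <<'E'
from h import *
print(arm.read_state())
for n in ("top","scene"):
    p=eyes.get_image(n);save(p,n+"0");W=cloud(p)
    print(n, p["t"], -np.array(p["R"]).T@p["t"])
    for k in ["jig","pivot","gate","gate_nose","ring","spoke_a","seat_center","jack_center","collar_center","bowl","weight","wedge","measure","tin","driver"]:
        for d in nets.masks_of(k,p)[:4]:
            m=d["region"]&(p["range_z"]>0); q=W[m]
            if len(q): print(k,round(d["score"],2),np.round(d["bbox"]),np.round(np.median(q,0)),np.round(np.percentile(q,[2,98],axis=0)).tolist(),p["frame"][m].mean(0).round())
E
```

```text
pics
{'clock': 0.0, 'joints': array([ 1.38063993e+00,  3.85573644e-01,  6.60991990e-03, -5.41533998e-04,
       -1.19398233e+00, -2.58645571e-01]), 'joint_vel': array([ 4.52167193e-04,  7.63484485e-04,  8.53038660e-06, -4.56560758e-04,
       -9.08564860e-04,  4.59941140e-04]), 'joint_efforts': array([-2.17905936e-04, -3.92290485e+01,  1.88406086e+01,  4.18613479e+00,
       -4.55878529e-03, -5.52391327e-06]), 'position': array([270.87052883, 562.59742924, 230.19872682]), 'ee_rot': array([ 9.74904748e-01, -2.22619663e-01, -2.14714669e-04,  1.08284738e-03]), 'contact_force': array([-0.50737971,  0.09133753,  0.1098995 ]), 'wrist_torque': array([-0.02978398,  0.06320983, -0.01845625]), 'grasp_force': 0.0, 'gripper_width': 85.37396995989194}
top [ -10.53795604  523.63808721 1118.04534211] [ 452.14145512   -9.58708595 1148.82961063]
jig 0.79 [280. 170. 447. 253.] [ 588. -101.   15.] [[500.0, -269.0, 6.0], [668.0, 51.0, 138.0]] [116. 112. 105.]
pivot 0.81 [279. 169. 452. 255.] [ 587. -102.   15.] [[498.0, -275.0, 4.0], [670.0, 52.0, 143.0]] [116. 111. 103.]
gate_nose 0.89 [369. 183. 455. 
[... 4017 characters left out ...]
  82.  57.]
wedge 0.69 [193. 234. 380. 339.] [ 612. -120.   36.] [[501.0, -277.0, 2.0], [673.0, 45.0, 147.0]] [140. 125. 115.]
wedge 0.65 [203. 233. 269. 282.] [ 539. -217.  129.] [[354.0, -288.0, -0.0], [612.0, -141.0, 157.0]] [186. 173. 160.]
measure 0.52 [375. 193. 394. 209.] [389. 291.  20.] [[358.0, 272.0, 3.0], [408.0, 320.0, 25.0]] [159. 142. 129.]
measure 0.46 [266. 226. 282. 272.] [427. -91.  22.] [[335.0, -125.0, -0.0], [472.0, -15.0, 28.0]] [233. 199. 150.]
tin 0.56 [173. 337. 204. 387.] [ 659. -381.   58.] [[615.0, -397.0, 7.0], [668.0, -361.0, 67.0]] [221. 215. 207.]
driver 0.55 [266. 247. 278. 271.] [439. -98.  24.] [[403.0, -125.0, 14.0], [472.0, -68.0, 28.0]] [238. 205. 147.]
```

```bash
python3 - <<'E'
import cv2,numpy as np
a=cv2.imread("pics/top0.png");
o=cv2.resize(a[160:345,100:500],(800,370),interpolation=cv2.INTER_CUBIC)
b=lambda x0,y0:cv2.resize(a[y0:y0+36,x0:x0+36],(200,200),interpolation=cv2.INTER_CUBIC)
r=np.hstack([b(149,234),b(107,260),b(257,261),b(244,307)])
cv2.imwrite("pics/a.png",np.vstack([o,r]))
E
```

```text
(no output)
```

View pics/a.png

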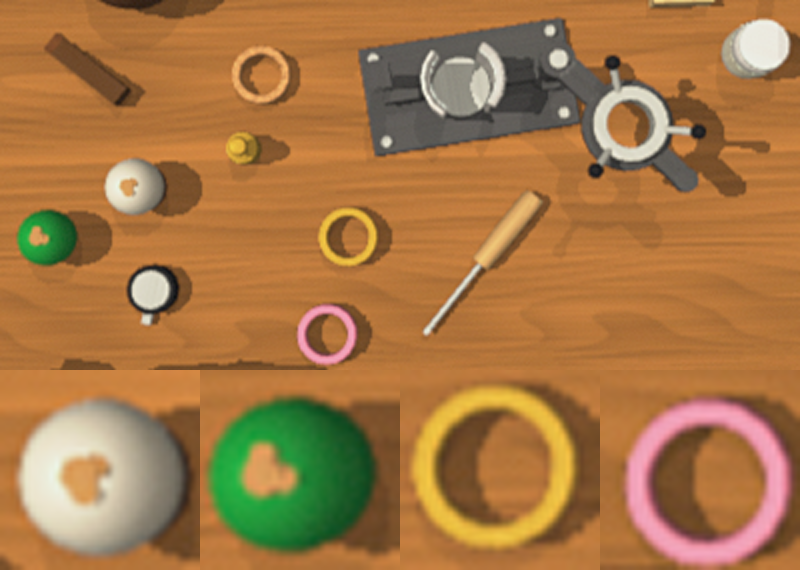

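```bash
cat >> h.py <<'E'
from scipy.optimize import least_squares
def toplane(p,m,z):
    K=np.array(p["camera_matrix"]);R=np.array(p["R"]);t=np.array(p["t"])
    v,u=np.nonzero(m);d=(np.linalg.inv(K)@np.stack([u,v,np.ones(len(u))])).T@R
    C=-R.T@t;return C+d*((z-C[2])/d[:,2])[:,None]
def near(W,c,r): return np.hypot(W[...,0]-c[0],W[...,1]-c[1])<r
def ringfit(q,ri,ro,c0):
    # annulus: mean-penalty of points outside band
    f=lambda c:(lambda r:np.maximum(0,r-ro)+np.maximum(0,ri-r))(np.hypot(q[:,0]-c[0],q[:,1]-c[1]))
    s=least_squares(f,c0,loss="soft_l1");return s.x,np.abs(s.fun).mean()
E
python3 - <<'E'
from h import *
for n in ("top","scene"):
    p=eyes.get_image(n);W=cloud(p);ok=p["range_z"]>0
    t=ok&near(W,(480,0),60)&(abs(W[...,2])<12);print(n,"table z",np.median(W[t][:,2]),W[t][:,2].std())
    f=p["frame"].astype(int)
    for k,c,z in(("seat",(623,177),16),("collar",(435,79),22)):
        m=ok&near(W,c,45)&(W[...,2]>z-5)&(W[...,2]<z+8)
        q=toplane(p,m,z);print(k,m.sum(),np.median(W[m][:,2]),ringfit(q,24.5,32.5,c),q[:,:2].mean(0))
    m=ok&near(W,(496,309),45)&(W[...,2]>42);q=W[m]
    s=least_squares(lambda c:np.linalg.norm(q-c,axis=1)-31.5,(496,309,38),loss="soft_l1");print("jack",s.x,abs(s.fun).mean())
    ch=m&(f[...,0]-f[...,2]>60);print("chip",W[ch].mean(0),ch.sum())
    m=ok&near(W,(600,-95),60)&(W[...,2]>78)&(W[...,2]<96)
    q=toplane(p,m,86);print("barrel",m.sum(),ringfit(q,35,41,(600,-90)),q.min(0),q.max(0))
    # knobs, gate: high points
    m=ok&near(W,(550,-220),90)&(f.sum(-1)<110)&(W[...,2]>138)
    nc,l,st,ce=cv2.connectedComponentsWithStats(m.astype(np.uint8))
    for i in range(1,nc):
        if st[i,4]>4: print("knob",ce[i],st[i,4],np.median(W[l==i],0),toplane(p,l==i,152).mean(0))
    m=ok&near(W,(546,-219),70)&(W[...,2]>123)&(W[...,2]<136)&(f.min(-1)>110);q=toplane(p,m,130);print("flange",m.sum(),np.median(W[m],0),ringfit(q,25,39,(546,-219)))
    # stave/pivot/bolts: bright blobs on base
    m=ok&(W[...,2]>4)&(W[...,2]<22)&near(W,(590,-105),150)
    mm=m&(f.max(-1)-f.min(-1)<40)&(W[...,0]>500)
    r=cv2.minAreaRect(toplane(p,mm,10)[:,:2].astype(np.float32));print("base",r)
    mm=ok&(W[...,2]>98)&(W[...,2]<125)&(W[...,1]<-110)&(f.max(-1)<140)&near(W,(556,-205),130)
    q=toplane(p,mm,114);print("gate",q.mean(0),np.linalg.svd(q[:,:2]-q[:,:2].mean(0))[2][0])
    mm=ok&near(W,(620,-190),60)&(W[...,2]>108)&(f.min(-1)>150);print("pivotcap",np.median(W[mm],0),mm.sum())
    mm=ok&near(W,(625,-5),45)&(W[...,2]>95);print("post",np.median(W[mm],0) if mm.any() else 0,mm.sum())
E
```

```text
top table z 0.07854550622285239 2.5425649088388482
seat 309 16.183769681086915 (array([621.99943252, 178.62175933]), np.float64(0.05538287225266469)) [622.10137042 178.4522437 ]
collar 317 21.946215995679076 (array([436.01905099,  81.19688187]), np.float64(0.04367588810372962)) [435.70229387  81.14852574]
jack [496.08967051 315.76976209  37.86641151] 1.1580006289081874
chip [498.18232336 317.47796537  64.65697421] 79
barrel 158 (array([ 613.6735089 , -118.42411078]), np.float64(4.28456853994771)) [573.59352622 -93.07813894  86.        ] [640.80389022 -67.76872533  86.        ]
knob [405.89473684 191.        ] 19 [ 605.72847243 -199.04144525  155.4329823 ] [ 606.4261881  -198.76051968  152.        ]
knob [448.95238095 225.57142857] 21 [ 534.238232   -281.8528953   155.06645756] [ 534.87955045 -283.2886921   152.        ]
knob [397.68421053 244.89473684] 19 [ 497.5258666  -178.86078203  155.71130503] [ 497.9503271  -178.99813627  152.        ]
flange 679 [ 546.82825673 -220.98710889  129.37723701] (array([ 547.38798148, -219.68861681]), np.float64(0.09262340161906217))
base ((604.61035
[... 566 characters left out ...]
757334]
jack [494.70094153 312.58372046  38.65979242] 1.508377756306524
chip [490.72698982 307.9416317   67.44856398] 32
barrel 118 (array([606.88127046, -58.7629952 ]), np.float64(5.758091749377027)) [ 572.4065287  -150.82289887   86.        ] [642.76756154 -73.71156945  86.        ]
flange 595 [ 546.79613463 -225.34595277  129.67373715] (array([ 549.97325985, -224.33992459]), np.float64(0.5081141184295314))
base ((607.8729248046875, -67.86555480957031), (125.99773406982422, 234.00372314453125), 8.080364227294922)
gate [ 577.46262086 -221.08277614  114.        ] [0.6582642  0.75278698]
pivotcap [ 583.06616437 -201.13134617  128.93489735] 195
post [613.10118859  26.91847879 112.00676249] 148
```

```bash
python3 - <<'E'
from h import *
for n in ("top","scene"):
    p=eyes.get_image(n);W=cloud(p);ok=p["range_z"]>0;f=p["frame"].astype(int)
    c=(604,-45)
    for _ in range(3):
        m=ok&near(W,c,52)&(W[...,2]>80)&(W[...,2]<93);q=toplane(p,m,86);c,e=ringfit(q,35,42,c)
    print(n,"barrel",m.sum(),c,e,np.median(W[m][:,2]),q.min(0),q.max(0), pix(p,np.array([*c,86])))
    m=ok&near(W,c,34)&(W[...,2]<30);print("pad",toplane(p,m,18).mean(0),np.median(W[m][:,2]))
    m=ok&(W[...,2]>5)&(W[...,2]<20)&(f.max(-1)-f.min(-1)<45)&near(W,(600,-45),180)
    m=cv2.morphologyEx(m.astype(np.uint8),cv2.MORPH_OPEN,np.ones((3,3)))>0
    r=cv2.minAreaRect(toplane(p,m,10)[:,:2].astype(np.float32));print("base",r)
    m=ok&near(W,(612,40),70)&(W[...,2]>114)&(W[...,2]<126)&(W[...,1]>0);print("post",m.sum(),toplane(p,m,121).mean(0) if m.any() else 0)
    m=ok&(W[...,2]>100)&(W[...,2]<122)&near(W,(550,-215),140)&(W[...,1]<-130)&(f.max(-1)<150)
    q=toplane(p,m,114)[:,:2]
    for d in (np.array([x,y]) for x,y in [(1,0)]): pass
    fl=np.array([547.4,-219.7] if n=="top" else [549.9,-224.3])
    far=q[np.hypot(*(q-fl).T)>48];print("gate strip",len(far)); a=far[far[:,1]<fl[1]];b=far[far[:,1]>=fl[1]]
    print(a.mean(0) if len(a) else 0,len(a),b.mean(0) if len(b) else 0,len(b))
    if len(a): print("nose tip extent",a[np.argmax(np.hypot(*(a-fl).T))])
    m=ok&near(W,(618,-148),30)&(W[...,2]>114)&(f.min(-1)>150)
    if m.any(): print("cap",np.median(W[m],0),m.sum(),toplane(p,m,float(np.median(W[m][:,2]))).mean(0))
E
```

```text
top barrel 283 [603.6561724  -49.55271197] 0.5099133996832595 84.87170018907058 [565.96075709 -93.07813894  86.        ] [640.80389022  -4.79624135  86.        ] [330.85057195 198.33447089]
pad [603.61820567 -50.35801449  18.        ] 18.224374597554213
base ((604.042236328125, -59.90708923339844), (123.02534484863281, 238.28121948242188), 8.1644926071167)
post 141 [605.31902739  37.21357685 121.        ]
gate strip 720
[ 497.05108965 -269.68409945] 261 [ 600.68640863 -162.32992041] 459
nose tip extent [ 480.9105384  -287.61062529]
cap [ 617.07607567 -149.01006998  118.03048335] 65 [ 617.12030037 -148.82611307  118.03048335]
scene barrel 230 [604.83055449 -53.85894504] 0.8815789099630316 84.95340273659542 [565.60035066 -96.54463205  86.        ] [641.33099118  -7.80371128  86.        ] [326.4179146  267.34656592]
pad [618.10186725 -42.76377997  18.        ] 18.761078007106175
base ((607.5322265625, -65.46559143066406), (125.99774932861328, 239.10763549804688), 8.080370903015137)
post 118 [607.46852196  32.56478642 121.        ]
gate strip 634
[ 535.88083352 -270.85611343] 229 [ 611.41656123 -173.87575297] 405
nose tip extent [ 482.40551109 -289.9066973 ]
cap [ 618.86436551 -151.17720352  118.01850427] 66 [ 618.22054437 -151.584084    118.01850427]
```

```bash
cat >> h.py <<'E'
from scipy.spatial.transform import Rotation as Ro
def go(*T,yaw=None):
    s=arm.read_state();R=Ro.from_quat(s["ee_rot"]).as_matrix()
    y=np.degrees(np.arctan2(R[1,0],R[0,0]))
    if yaw is not None:
        w=Ro.from_matrix(np.array([[np.cos(np.radians(yaw)),np.sin(np.radians(yaw)),0],[np.sin(np.radians(yaw)),-np.cos(np.radians(yaw)),0],[0,0,-1]]))
        print("turn",np.round(np.degrees((Ro.from_matrix(R).inv()*w).as_rotvec())/6,3));R=w.as_matrix()
    print("t",round(s["clock"],2),"pos",np.round(s["position"],1),"yaw",round(y,2),"tilt",np.round(R[:2,2],4),"w",round(s["gripper_width"],1),"F",np.round(s["contact_force"],1))
    P=s["position"]
    for t in T:
        d=R.T@(np.array(t)-P)/25;print(t,"units",np.round(d,2),"max",np.round(abs(d).max(),1));P=np.array(t)
E
python3 -c "
from h import *
go((622.6,176.3,100),yaw=-81.9)"
```

```text
turn [-0.     0.     9.364]
t 1.8 pos [271.1 563.1 231.3] yaw -25.71 tilt [ 0. -0.] w 85.4 F [-0.4 -1.   0.7]
(622.6, 176.3, 100) units [ 17.3  -11.74   5.25] max 17.3
```

Emit:
apply_moves(
  delta_rot=[
    [0, 0, 0.94],
    [0, 0, 0.94],
    [0, 0, 0.94],
    [0, 0, 0.94],
    [0, 0, 0.94],
    [0, 0, 0.94],
    [0, 0, 0.94],
    [0, 0, 0.94],
    [0, 0, 0.94],
    [0, 0, 0.91],
  ],
  xyz=[
    [0, 0, 0],
    [0, 0, 0],
    [0, 0, 0],
    [0, 0, 0],
    [0, 0, 0],
    [0, 0, 0],
    [0, 0, 0],
    [0, 0, 0],
    [0, 0, 0],
    [0, 0, 0],
  ],
  hand=[-1, -1, -1, -1, -1, -1, -1, -1, -1, -1],
)

```text
clock: 2.63
position: [271.1, 563.1, 231.3]
ee_rot: [0.754, -0.657, -0.0, -0.0]
contact_force: [0.2, 0.2, -0.6]
gripper_width: 85.4
grasp_force: 0.0
```

Emit:
apply_moves(
  delta_rot=[
    [0, 0, 0],
    [0, 0, 0],
    [0, 0, 0],
    [0, 0, 0],
    [0, 0, 0],
    [0, 0, 0],
    [0, 0, 0],
    [0, 0, 0],
    [0, 0, 0],
    [0, 0, 0],
    [0, 0, 0],
    [0, 0, 0],
    [0, 0, 0],
    [0, 0, 0],
    [0, 0, 0],
    [0, 0, 0],
    [0, 0, 0],
    [0, 0, 0],
    [0, 0, 0],
    [0, 0, 0],
  ],
  xyz=[
    [0.96, -0.65, 0.29],
    [0.96, -0.65, 0.29],
    [0.96, -0.65, 0.29],
    [0.96, -0.65, 0.29],
    [0.96, -0.65, 0.29],
    [0.96, -0.65, 0.29],
    [0.96, -0.65, 0.29],
    [0.96, -0.65, 0.29],
    [0.96, -0.65, 0.29],
    [0.96, -0.65, 0.29],
    [0.96, -0.65, 0.29],
    [0.96, -0.65, 0.29],
    [0.96, -0.65, 0.29],
    [0.96, -0.65, 0.29],
    [0.96, -0.65, 0.29],
    [0.96, -0.65, 0.29],
    [0.96, -0.65, 0.29],
    [0.96, -0.65, 0.29],
    [0, 0, 0],
    [0, 0, 0],
  ],
  hand=[-1, -1, -1, -1, -1, -1, -1, -1, -1, -1, -1, -1, -1, -1, -1, -1, -1, -1, -1, -1],
)

```text
clock: 4.3
position: [621.8, 175.0, 99.9]
ee_rot: [0.754, -0.657, -0.0, 0.001]
contact_force: [0.3, -0.1, 0.0]
gripper_width: 85.2
grasp_force: 0.0
```

```bash
python3 - <<'E'
from h import *
go((622.6,176.3,60),(622.6,176.3,-1))
o=[]
for n in("top","scene"):
    p=eyes.get_image(n);u,v=pix(p,np.array([622.6,176.3,60])).astype(int);print(n,u,v, pix(p,np.array([622.6,176.3,100])))
    o.append(cv2.resize(p["frame"][v-50:v+50,u-50:u+50,::-1],(400,400),interpolation=cv2.INTER_CUBIC))
    W=cloud(p);m=(p["range_z"]>0)&near(W,(622,176),75)&(W[...,2]>100)&(W[...,2]<190)
    for z in range(100,190,15):
        q=W[m&(W[...,2]>z)&(W[...,2]<=z+15)]
        if len(q):print(z,len(q),np.percentile(q,[3,97],axis=0)[:,:2].round().tolist())
cv2.imwrite("pics/b.png",np.hstack(o))
E
```

```text
t 4.3 pos [621.8 175.   99.9] yaw -82.1 tilt [-0.0013 -0.0007] w 85.2 F [ 0.3 -0.1  0. ]
(622.6, 176.3, 60) units [-0.05 -0.04  1.59] max 1.6
(622.6, 176.3, -1) units [-0.   -0.    2.44] max 2.4
top 227 193 [224.20222835 190.40596565]
115 6 [[570.0, 160.0], [580.0, 164.0]]
130 7 [[571.0, 161.0], [582.0, 164.0]]
145 3 [[570.0, 159.0], [581.0, 160.0]]
160 70 [[549.0, 156.0], [694.0, 177.0]]
175 92 [[551.0, 156.0], [598.0, 189.0]]
scene 411 246 [414.08799001 232.26937325]
100 2 [[577.0, 166.0], [578.0, 173.0]]
115 80 [[570.0, 158.0], [678.0, 185.0]]
130 112 [[569.0, 159.0], [678.0, 190.0]]
145 95 [[566.0, 156.0], [680.0, 182.0]]
160 239 [[552.0, 155.0], [695.0, 194.0]]
175 326 [[554.0, 154.0], [693.0, 195.0]]
```

View pics/b.png

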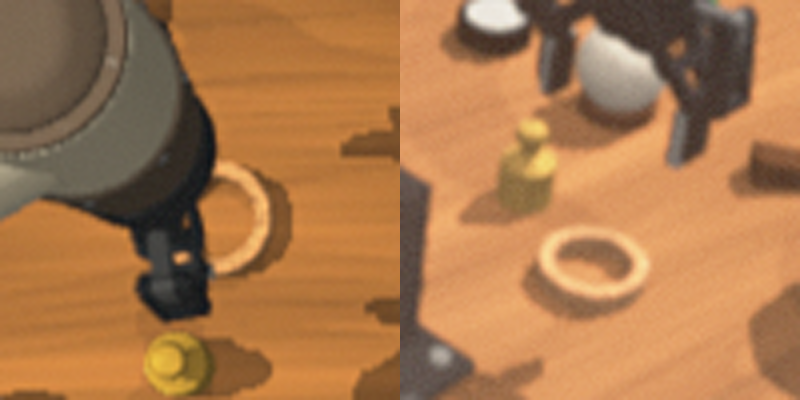

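Emit:
apply_moves(
  delta_rot=[
    [0, 0, 0],
    [0, 0, 0],
    [0, 0, 0],
    [0, 0, 0],
    [0, 0, 0],
    [0, 0, 0],
    [0, 0, 0],
    [0, 0, 0],
    [0, 0, 0],
    [0, 0, 0],
    [0, 0, 0],
    [0, 0, 0],
  ],
  xyz=[
    [-0.03, -0.02, 0.8],
    [0, 0, 0.8],
    [0, 0, 0.8],
    [0, 0, 0.6],
    [0, 0, 0.5],
    [0, 0, 0.3],
    [0, 0, 0.24],
    [0, 0, 0],
    [0, 0, 0],
    [0, 0, 0],
    [0, 0, 0],
    [0, 0, 0],
  ],
  hand=[-1, -1, -1, -1, -1, -1, -1, -1, -1, 1, 1, 1],
)

```text
clock: 5.4
position: [622.8, 177.6, 2.0]
ee_rot: [0.755, -0.655, 0.001, -0.001]
contact_force: [-1.3, -0.1, 4.8]
gripper_width: 62.8
grasp_force: 64.0
```

Emit:
apply_moves(
  delta_rot=[
    [0, 0, 0],
    [0, 0, 0],
    [0, 0, 0],
    [0, 0, 0],
    [0, 0, 0],
  ],
  xyz=[
    [0, 0, 0],
    [0, 0, 0],
    [0, 0, 0],
    [0, 0, 0],
    [0, 0, 0],
  ],
  hand=[1, 1, 1, 1, 1],
)

```text
clock: 5.82
position: [622.8, 177.6, 2.0]
ee_rot: [0.755, -0.655, 0.001, -0.001]
contact_force: [-1.1, -0.4, 6.2]
gripper_width: 62.9
grasp_force: 64.0
```

Emit:
apply_moves(
  delta_rot=[
    [0, 0, 0],
    [0, 0, 0],
    [0, 0, 0],
    [0, 0, 0],
    [0, 0, 0],
    [0, 0, 0],
    [0, 0, 0],
    [0, 0, 0],
  ],
  xyz=[
    [0, 0, -0.3],
    [0, 0, -0.6],
    [0, 0, -1],
    [0, 0, -1],
    [0, 0, -1],
    [0, 0, -1],
    [0, 0, -1],
    [0, 0, -1],
  ],
  hand=[1, 1, 1, 1, 1, 1, 1, 1],
)

```text
clock: 6.48
position: [621.5, 177.0, 174.4]
ee_rot: [0.755, -0.656, 0.0, -0.0]
contact_force: [0.3, 0.4, -0.9]
gripper_width: 63.1
grasp_force: 65.5
```

```bash
python3 - <<'E'
from h import *
go((604.2,-51.7,170))
P=arm.read_state()["position"]
p=eyes.get_image("scene");u,v=pix(p,P).astype(int);print(u,v)
cv2.imwrite("pics/c.png",cv2.resize(p["frame"][v-40:v+40,u-40:u+40,::-1],(480,480),interpolation=cv2.INTER_CUBIC))
E
```

```text
t 6.48 pos [621.5 177.  174.4] yaw -81.95 tilt [0.0007 0.0005] w 63.1 F [ 0.3  0.4 -0.9]
(604.2, -51.7, 170) units [8.96 1.97 0.17] max 9.0
418 204
```

View pics/c.png

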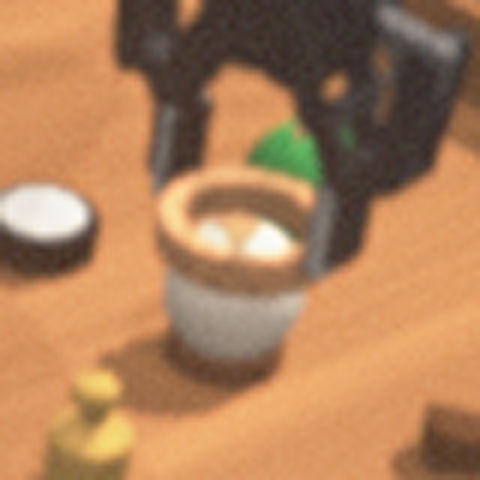

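```bash
python3 - <<'E'
from h import *
P=arm.read_state()["position"]
p=eyes.get_image("scene");W=cloud(p);f=p["frame"].astype(int)
m=(p["range_z"]>0)&near(W,P,50)&(W[...,2]>166)&(W[...,2]<195)&(f[...,0]-f[...,2]>35)
q=W[m];print(m.sum(),q.min(0),q.max(0))
r=np.hypot(q[:,0]-P[0],q[:,1]-P[1])
s=least_squares(lambda c:(lambda r:np.maximum(0,r-33)+np.maximum(0,24-r))(np.hypot(q[:,0]-c[0],q[:,1]-c[1])),P[:2],loss="soft_l1");print(s.x-P[:2],abs(s.fun).mean())
h=[np.percentile(q[:,2],a).round(1) for a in(1,5,50,95,99)];print(h)
m=(p["range_z"]>0)&near(W,P,75)&(W[...,2]>174)&(W[...,2]<215)&(f.max(-1)<90)
q=W[m]-P
for s in(-1,1):
    g=q[(s*q[:,0]>0)];print("finger",len(g),g.min(0).round(),g.max(0).round(),np.median(g,0).round(1))
E
```

```text
310 [579.83568882 141.60801117 176.97335409] [666.05310933 208.48834906 194.98565081]
[ 0.8994347  -3.42360712] 0.2616498866238882
[np.float64(179.2), np.float64(181.4), np.float64(188.7), np.float64(194.6), np.float64(194.8)]
finger 29 [-35. -14.  18.] [-29.   4.  34.] [-32.   -6.9  25.5]
finger 31 [39. -3. 16.] [47. 10. 33.] [42.3  0.9 26.3]
```

```bash
python3 - <<'E'
from h import *
s=arm.read_state();P=s["position"];print(P)
p=eyes.get_image("scene");W=cloud(p);f=p["frame"].astype(int)
m=(p["range_z"]>0)&near(W,P,42)&(W[...,2]>160)&(W[...,2]<230)&(f[...,0]-f[...,2]>35)
q=W[m];print(np.histogram(q[:,2],np.arange(160,231,3)))
# top surface plane: pixels with highest z per 8mm xy bins
hi=q[q[:,2]>np.percentile(q[:,2],55)];A=np.c_[hi[:,:2]-P[:2],np.ones(len(hi))];print(np.linalg.lstsq(A,hi[:,2],rcond=None)[0])
E
```

```text
[624.4726462  178.11373838 178.84004833]
(array([  0,   0,   0,   0,   0,   5,  40,  56,  62,  55,  84, 108,   7,
         3,   1,   1,   1,   4,   3,   0,   6,   2,   1]), array([160, 163, 166, 169, 172, 175, 178, 181, 184, 187, 190, 193, 196,
       199, 202, 205, 208, 211, 214, 217, 220, 223, 226, 229]))
[-4.48196763e-02  5.58899250e-02  1.96153850e+02]
```

```bash
python3 - <<'E'
from h import *
for i in range(5):
    s=arm.read_state();print(round(s["clock"],2),s["position"].round(1),s["joints"].round(4),s["joint_vel"].round(3),s["contact_force"].round(1));eyes.get_image("top")
E
```

```text
6.63 [623.  177.7 175.9] [ 5.2730e-01  4.6010e-01 -1.5700e-02  3.0000e-04 -1.0884e+00 -3.8670e-01] [ 0.     0.042 -0.062 -0.027  0.008 -0.001] [-0.6  0.5 -1.9]
6.68 [621.8 177.3 173.6] [ 5.2730e-01  4.6200e-01 -1.8200e-02 -5.0000e-04 -1.0883e+00 -3.8670e-01] [ 0.     0.035 -0.039 -0.009  0.001  0.001] [-0.  -1.  -1.5]
6.73 [621.1 177.  172.2] [ 5.2730e-01  4.6340e-01 -1.9700e-02 -8.0000e-04 -1.0882e+00 -3.8670e-01] [-0.001  0.025 -0.019 -0.    -0.    -0.   ] [-0.4 -0.9 -1. ]
6.78 [620.9 176.8 171.4] [ 5.2730e-01  4.6440e-01 -2.0300e-02 -6.0000e-04 -1.0881e+00 -3.8670e-01] [ 0.001  0.016 -0.007  0.003  0.001 -0.   ] [ 1.1 -0.8 -0.9]
6.83 [620.9 176.8 171. ] [ 5.2740e-01  4.6500e-01 -2.0400e-02 -5.0000e-04 -1.0881e+00 -3.8670e-01] [ 0.     0.009  0.002  0.005  0.001 -0.   ] [0.5 0.8 0.1]
```

```bash
python3 -c "
from h import *
go((604.2,-51.2,165),(604.2,-51.2,90))"
```

```text
t 6.88 pos [621.  176.8 170.9] yaw -81.95 tilt [-0.0026 -0.0012] w 63.2 F [ 0.3  0.2 -0.3]
(604.2, -51.2, 165) units [8.94 1.94 0.25] max 8.9
(604.2, -51.2, 90) units [-0.   -0.01  3.  ] max 3.0
```

Emit:
apply_moves(
  delta_rot=[
    [0, 0, 0],
    [0, 0, 0],
    [0, 0, 0],
    [0, 0, 0],
    [0, 0, 0],
    [0, 0, 0],
    [0, 0, 0],
    [0, 0, 0],
    [0, 0, 0],
    [0, 0, 0],
    [0, 0, 0],
    [0, 0, 0],
    [0, 0, 0],
    [0, 0, 0],
    [0, 0, 0],
    [0, 0, 0],
    [0, 0, 0],
  ],
  xyz=[
    [0.5, 0.1, 0],
    [0.8, 0.17, 0],
    [0.9, 0.2, 0],
    [0.9, 0.2, 0],
    [0.9, 0.2, 0],
    [0.9, 0.2, 0],
    [0.9, 0.2, 0],
    [0.9, 0.2, 0],
    [0.9, 0.2, 0],
    [0.8, 0.17, 0.05],
    [0.54, 0.1, 0.1],
    [0, 0, 0.1],
    [0, 0, 0],
    [0, 0, 0],
    [0, 0, 0],
    [0, 0, 0],
    [0, 0, 0],
  ],
  hand=[1, 1, 1, 1, 1, 1, 1, 1, 1, 1, 1, 1, 1, 1, 1, 1, 1],
)

```text
clock: 8.3
position: [605.3, -50.1, 166.1]
ee_rot: [0.755, -0.655, 0.0, -0.0]
contact_force: [-0.4, 0.0, -0.2]
gripper_width: 63.0
grasp_force: 65.5
```

```bash
python3 - <<'E'
from h import *
p=eyes.get_image("scene")
go((604.2,-51.2,165),(604.2,-51.2,100),(604.2,-51.2,22))
P=arm.read_state()["position"];W=cloud(p);f=p["frame"].astype(int)
m=(p["range_z"]>0)&near(W,P,42)&(W[...,2]>P[2]-8)&(W[...,2]<P[2]+22)&(f[...,0]-f[...,2]>35);q=W[m]
s=least_squares(lambda c:(lambda r:np.maximum(0,r-33)+np.maximum(0,24-r))(np.hypot(q[:,0]-c[0],q[:,1]-c[1])),P[:2],loss="soft_l1");print("ring scene",m.sum(),s.x,s.x-P[:2],"barrel scene 604.8,-53.9",np.percentile(q[:,2],[2,98])-P[2])
E
```

```text
t 8.35 pos [605.2 -50.2 166.2] yaw -81.87 tilt [0.0003 0.0001] w 62.8 F [-0.4  0.6  0.1]
(604.2, -51.2, 165) units [0.03 0.05 0.05] max 0.0
(604.2, -51.2, 100) units [0.  0.  2.6] max 2.6
(604.2, -51.2, 22) units [0.   0.   3.12] max 3.1
ring scene 437 [606.26947103 -53.07625315] [ 1.03600836 -2.87498173] barrel scene 604.8,-53.9 [-0.8188904  15.97815414]
```

Emit:
apply_moves(
  delta_rot=[
    [0, 0, 0],
    [0, 0, 0],
    [0, 0, 0],
    [0, 0, 0],
    [0, 0, 0],
    [0, 0, 0],
    [0, 0, 0],
    [0, 0, 0],
    [0, 0, 0],
    [0, 0, 0],
  ],
  xyz=[
    [0.03, 0.05, 0.4],
    [0, 0, 0.6],
    [0, 0, 0.6],
    [0, 0, 0.5],
    [0, 0, 0.4],
    [0, 0, 0.4],
    [0, 0, 0.4],
    [0, 0, 0.4],
    [0, 0, 0],
    [0, 0, 0],
  ],
  hand=[1, 1, 1, 1, 1, 1, 1, 1, 1, 1],
)

```text
clock: 9.18
position: [603.8, -51.9, 73.0]
ee_rot: [0.755, -0.656, -0.0, 0.0]
contact_force: [-0.4, 0.0, 0.2]
gripper_width: 63.0
grasp_force: 65.6
```

Emit:
apply_moves(
  delta_rot=[
    [0, 0, 0],
    [0, 0, 0],
    [0, 0, 0],
    [0, 0, 0],
    [0, 0, 0],
    [0, 0, 0],
    [0, 0, 0],
    [0, 0, 0],
    [0, 0, 0],
    [0, 0, 0],
    [0, 0, 0],
  ],
  xyz=[
    [0, 0, 0.3],
    [0, 0, 0.3],
    [0, 0, 0.3],
    [0, 0, 0.3],
    [0, 0, 0.3],
    [0, 0, 0.3],
    [0, 0, 0.2],
    [0, 0, 0],
    [0, 0, 0],
    [0, 0, 0],
    [0, 0, 0],
  ],
  hand=[1, 1, 1, 1, 1, 1, 1, 1, 1, 1, 1],
)

```text
clock: 10.1
position: [604.4, -51.8, 24.1]
ee_rot: [0.755, -0.656, 0.0, -0.0]
contact_force: [0.0, 0.9, -0.2]
gripper_width: 62.9
grasp_force: 65.5
```

Emit:
apply_moves(
  delta_rot=[
    [0, 0, 0],
    [0, 0, 0],
    [0, 0, 0],
    [0, 0, 0],
    [0, 0, 0],
    [0, 0, 0],
    [0, 0, 0],
    [0, 0, 0],
    [0, 0, 0],
    [0, 0, 0],
    [0, 0, 0],
    [0, 0, 0],
    [0, 0, 0],
    [0, 0, 0],
    [0, 0, 0],
    [0, 0, 0],
    [0, 0, 0],
  ],
  xyz=[
    [0, 0, 0.1],
    [0, 0, 0],
    [0, 0, 0],
    [0, 0, 0],
    [0, 0, 0],
    [0, 0, 0],
    [0, 0, 0],
    [0, 0, 0],
    [0, 0, -0.2],
    [0, 0, -0.5],
    [0, 0, -0.8],
    [0, 0, -0.9],
    [0, 0, -0.9],
    [0, 0, -0.9],
    [0, 0, -0.9],
    [0, 0, -0.5],
    [0, 0, 0],
  ],
  hand=[1, 1, 1, -0.8, -1, -1, -1, -1, -1, -1, -1, -1, -1, -1, -1, -1, -1],
)

```text
clock: 11.52
position: [606.0, -51.7, 165.4]
ee_rot: [0.755, -0.655, 0.003, -0.003]
contact_force: [0.6, -0.4, -0.2]
gripper_width: 85.7
grasp_force: 0.0
```

```bash
python3 - <<'E'
from h import *
go((495.4,314.2,160),(495.4,314.2,100))
p=eyes.get_image("scene");W=cloud(p);f=p["frame"].astype(int)
m=(p["range_z"]>0)&near(W,(604.8,-53.9),36)&(W[...,2]>10)&(W[...,2]<60)&(f[...,0]-f[...,2]>35);q=W[m]
print(m.sum(),np.percentile(q,[2,50,98],axis=0).round(1) if m.any() else 0)
E
```

```text
t 11.52 pos [606.  -51.7 165.4] yaw -81.9 tilt [0.0079 0.0004] w 85.7 F [ 0.6 -0.4 -0.2]
(495.4, 314.2, 160) units [-15.12   2.32   0.19] max 15.1
(495.4, 314.2, 100) units [-0.    0.02  2.4 ] max 2.4
255 [[576.6 -66.7  16.5]
 [618.7 -37.8  32.6]
 [637.3 -20.   36.7]]
```

Emit:
apply_moves(
  delta_rot=[
    [0, 0, 0],
    [0, 0, 0],
    [0, 0, 0],
    [0, 0, 0],
    [0, 0, 0],
    [0, 0, 0],
    [0, 0, 0],
    [0, 0, 0],
    [0, 0, 0],
    [0, 0, 0],
    [0, 0, 0],
    [0, 0, 0],
    [0, 0, 0],
    [0, 0, 0],
    [0, 0, 0],
    [0, 0, 0],
    [0, 0, 0],
    [0, 0, 0],
    [0, 0, 0],
    [0, 0, 0],
  ],
  xyz=[
    [-0.4, 0.06, 0],
    [-0.8, 0.12, 0],
    [-1, 0.15, 0],
    [-1, 0.15, 0],
    [-1, 0.15, 0],
    [-1, 0.15, 0],
    [-1, 0.15, 0],
    [-1, 0.16, 0],
    [-1, 0.16, 0],
    [-1, 0.16, 0],
    [-1, 0.16, 0],
    [-1, 0.15, 0],
    [-1, 0.15, 0.2],
    [-1, 0.15, 0.4],
    [-0.8, 0.12, 0.4],
    [-0.5, 0.1, 0.4],
    [-0.6, 0.1, 0.4],
    [0, 0, 0.4],
    [0, 0, 0],
    [0, 0, 0],
  ],
  hand=[-1, -1, -1, -1, -1, -1, -1, -1, -1, -1, -1, -1, -1, -1, -1, -1, -1, -1, -1, -1],
)

```text
clock: 13.23
position: [492.6, 312.9, 104.9]
ee_rot: [0.755, -0.656, 0.0, 0.001]
contact_force: [0.3, -0.5, -0.2]
gripper_width: 85.4
grasp_force: 0.0
```

```bash
python3 - <<'E'
from h import *
p=eyes.get_image("top");W=cloud(p);f=p["frame"].astype(int)
m=(p["range_z"]>0)&near(W,(603.6,-49.6),33)&(f[...,0]-f[...,2]>35)&(W[...,2]<80);q=W[m];print("seat in barrel",m.sum(),np.percentile(q,[10,50,90],axis=0).round(1),ringfit(toplane(p,m,34),24,33,(603.6,-49.6)))
go((495.4,314.2,110),(495.4,314.2,19))
E
```

```text
seat in barrel 334 [[576.8 -76.4  28.2]
 [605.  -51.2  33.6]
 [630.1 -24.6  36.1]] (array([603.60678778, -50.28121865]), np.float64(0.053858909311292925))
t 13.28 pos [493.2 313.  105.8] yaw -81.98 tilt [-0.0005 -0.0009] w 85.4 F [0.4 0.5 0.5]
(495.4, 314.2, 110) units [-0.03 -0.09 -0.17] max 0.2
(495.4, 314.2, 19) units [-0.   -0.    3.64] max 3.6
```

Emit:
apply_moves(
  delta_rot=[
    [0, 0, 0],
    [0, 0, 0],
    [0, 0, 0],
    [0, 0, 0],
    [0, 0, 0],
    [0, 0, 0],
    [0, 0, 0],
    [0, 0, 0],
    [0, 0, 0],
    [0, 0, 0],
    [0, 0, 0],
    [0, 0, 0],
    [0, 0, 0],
    [0, 0, 0],
  ],
  xyz=[
    [-0.03, -0.07, 0.4],
    [0, 0, 0.7],
    [0, 0, 0.7],
    [0, 0, 0.7],
    [0, 0, 0.5],
    [0, 0, 0.45],
    [0, 0, 0],
    [0, 0, 0],
    [0, 0, 0],
    [0, 0, 0],
    [0, 0, 0],
    [0, 0, 0],
    [0, 0, 0],
    [0, 0, 0],
  ],
  hand=[-1, -1, -1, -1, -1, -1, -1, -1, -1, 0, 1, 1, 1, 1],
)

```text
clock: 14.45
position: [495.3, 315.3, 21.3]
ee_rot: [0.755, -0.655, 0.0, -0.001]
contact_force: [-0.6, -0.7, 6.6]
gripper_width: 60.5
grasp_force: 63.6
```

Emit:
apply_moves(
  delta_rot=[
    [0, 0, 0],
    [0, 0, 0],
    [0, 0, 0],
    [0, 0, 0],
    [0, 0, 0],
    [0, 0, 0],
    [0, 0, 0],
    [0, 0, 0],
    [0, 0, 0],
    [0, 0, 0],
    [0, 0, 0],
    [0, 0, 0],
    [0, 0, 0],
  ],
  xyz=[
    [0, 0, 0],
    [0, 0, -0.2],
    [0, 0, -0.5],
    [0, 0, -0.8],
    [0, 0, -0.9],
    [0, 0, -0.9],
    [0, 0, -0.9],
    [0, 0, -0.9],
    [0, 0, -0.5],
    [0, 0, -0.2],
    [0, 0, 0],
    [0, 0, 0],
    [0, 0, 0],
  ],
  hand=[1, 1, 1, 1, 1, 1, 1, 1, 1, 1, 1, 1, 1],
)

```text
clock: 15.53
position: [493.8, 314.0, 163.1]
ee_rot: [0.755, -0.656, -0.0, 0.002]
contact_force: [-0.5, -0.3, -3.4]
gripper_width: 60.4
grasp_force: 65.4
```

```bash
python3 - <<'E'
from h import *
p=eyes.get_image("scene");
go((604.2,-51.7,165),(604.2,-51.7,35))
P=arm.read_state()["position"];W=cloud(p);f=p["frame"].astype(int)
m=(p["range_z"]>0)&near(W,P,40)&(W[...,2]>P[2]-15)&(W[...,2]<P[2]+60)&(f.min(-1)>95);q=W[m]
s=least_squares(lambda c:np.linalg.norm(q-c,axis=1)-31.5,P+[0,0,19],loss="soft_l1");print(s.x-P,abs(s.fun).mean(),m.sum())
u,v=pix(p,P+[0,0,20]).astype(int)
cv2.imwrite("pics/d.png",cv2.resize(p["frame"][v-40:v+40,u-40:u+40,::-1],(480,480),interpolation=cv2.INTER_CUBIC))
E
```

```text
t 15.58 pos [493.9 314.1 163.1] yaw -81.95 tilt [-0.0026 -0.0022] w 60.7 F [-0.8  0.1 -2.2]
(604.2, -51.7, 165) units [15.11 -2.32 -0.06] max 15.1
(604.2, -51.7, 35) units [-0.01 -0.01  5.2 ] max 5.2
[-0.21725889 -1.91149711 17.14718178] 1.9059502514085134 516
```

View pics/d.png

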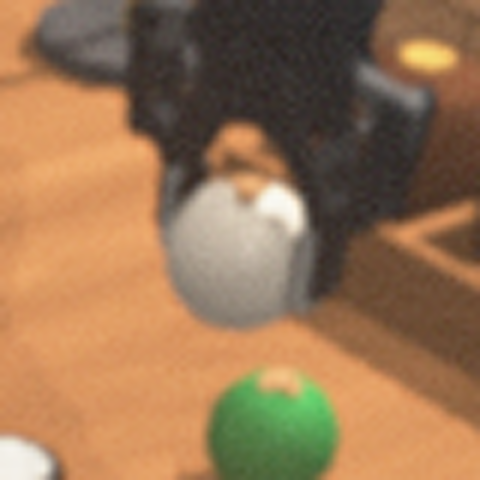

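Emit:
apply_moves(
  delta_rot=[
    [0, 0, 0],
    [0, 0, 0],
    [0, 0, 0],
    [0, 0, 0],
    [0, 0, 0],
    [0, 0, 0],
    [0, 0, 0],
    [0, 0, 0],
    [0, 0, 0],
    [0, 0, 0],
    [0, 0, 0],
    [0, 0, 0],
    [0, 0, 0],
    [0, 0, 0],
    [0, 0, 0],
    [0, 0, 0],
    [0, 0, 0],
    [0, 0, 0],
    [0, 0, 0],
    [0, 0, 0],
  ],
  xyz=[
    [0.4, -0.06, 0],
    [0.8, -0.12, 0],
    [1, -0.15, 0],
    [1, -0.15, 0],
    [1, -0.15, 0],
    [1, -0.15, 0],
    [1, -0.15, 0],
    [1, -0.15, 0],
    [1, -0.16, 0],
    [1, -0.16, 0],
    [1, -0.16, 0],
    [1, -0.15, 0],
    [1, -0.15, 0],
    [1, -0.15, 0],
    [0.8, -0.12, 0],
    [0.6, -0.1, 0],
    [0.5, -0.1, 0],
    [0, 0, 0],
    [0, 0, 0],
    [0, 0, 0],
  ],
  hand=[1, 1, 1, 1, 1, 1, 1, 1, 1, 1, 1, 1, 1, 1, 1, 1, 1, 1, 1, 1],
)

```text
clock: 17.25
position: [605.0, -50.6, 164.4]
ee_rot: [0.755, -0.656, -0.0, 0.0]
contact_force: [-0.7, 0.2, -1.6]
gripper_width: 60.4
grasp_force: 65.4
```

Emit:
apply_moves(
  delta_rot=[
    [0, 0, 0],
    [0, 0, 0],
    [0, 0, 0],
  ],
  xyz=[
    [0, 0, 0],
    [0, 0, 0],
    [0, 0, 0],
  ],
  hand=[1, 1, 1],
)

```text
clock: 17.5
position: [605.3, -50.1, 165.0]
ee_rot: [0.755, -0.655, 0.0, -0.0]
contact_force: [-0.5, 0.8, -2.3]
gripper_width: 60.4
grasp_force: 65.4
```

```bash
python3 - <<'E'
from h import *
go((604.2,-51.7,120),(604.2,-51.7,39))
E
```

```text
t 17.5 pos [605.3 -50.1 165. ] yaw -81.87 tilt [0.0002 0.0001] w 60.4 F [-0.5  0.8 -2.3]
(604.2, -51.7, 120) units [0.06 0.05 1.8 ] max 1.8
(604.2, -51.7, 39) units [0.   0.   3.24] max 3.2
```

Emit:
apply_moves(
  delta_rot=[
    [0, 0, 0],
    [0, 0, 0],
    [0, 0, 0],
    [0, 0, 0],
    [0, 0, 0],
    [0, 0, 0],
    [0, 0, 0],
    [0, 0, 0],
    [0, 0, 0],
    [0, 0, 0],
    [0, 0, 0],
    [0, 0, 0],
    [0, 0, 0],
    [0, 0, 0],
    [0, 0, 0],
  ],
  xyz=[
    [0.05, 0.05, 0.3],
    [0, 0, 0.6],
    [0, 0, 0.6],
    [0, 0, 0.5],
    [0, 0, 0.4],
    [0, 0, 0.4],
    [0, 0, 0.4],
    [0, 0, 0.4],
    [0, 0, 0.4],
    [0, 0, 0.4],
    [0, 0, 0.3],
    [0, 0, 0.3],
    [0, 0, 0],
    [0, 0, 0],
    [0, 0, 0],
  ],
  hand=[1, 1, 1, 1, 1, 1, 1, 1, 1, 1, 1, 1, 1, 1, 1],
)

```text
clock: 18.75
position: [604.5, -52.3, 40.1]
ee_rot: [0.755, -0.656, 0.0, -0.0]
contact_force: [0.2, 0.2, -3.3]
gripper_width: 60.3
grasp_force: 65.5
```

Emit:
apply_moves(
  delta_rot=[
    [0, 0, 0],
    [0, 0, 0],
    [0, 0, 0],
    [0, 0, 0],
    [0, 0, 0],
  ],
  xyz=[
    [0, 0, 0.08],
    [0, 0, 0.04],
    [0, 0, 0],
    [0, 0, 0],
    [0, 0, 0],
  ],
  hand=[1, 1, 1, 1, 1],
)

```text
clock: 19.17
position: [604.9, -52.1, 37.8]
ee_rot: [0.755, -0.656, 0.001, -0.001]
contact_force: [-2.4, 0.5, 4.2]
gripper_width: 60.7
grasp_force: 65.9
```

Emit:
apply_moves(
  delta_rot=[
    [0, 0, 0],
    [0, 0, 0],
    [0, 0, 0],
    [0, 0, 0],
    [0, 0, 0],
    [0, 0, 0],
    [0, 0, 0],
    [0, 0, 0],
    [0, 0, 0],
    [0, 0, 0],
    [0, 0, 0],
    [0, 0, 0],
    [0, 0, 0],
  ],
  xyz=[
    [0, 0, 0],
    [0, 0, 0],
    [0, 0, 0],
    [0, 0, 0],
    [0, 0, 0],
    [0, 0, -0.2],
    [0, 0, -0.5],
    [0, 0, -0.8],
    [0, 0, -0.9],
    [0, 0, -0.9],
    [0, 0, -0.9],
    [0, 0, -0.8],
    [0, 0, 0],
  ],
  hand=[0.2, -0.2, -1, -1, -1, -1, -1, -1, -1, -1, -1, -1, -1],
)

```text
clock: 20.25
position: [607.0, -52.3, 167.1]
ee_rot: [0.755, -0.655, 0.004, -0.003]
contact_force: [-0.2, -0.3, 1.1]
gripper_width: 85.1
grasp_force: 0.0
```

```bash
python3 - <<'E'
from h import *
go((436.5,79,150),(436.5,79,90))
E
```

```text
t 20.25 pos [607.  -52.3 167.1] yaw -81.89 tilt [0.0095 0.    ] w 85.1 F [-0.2 -0.3  1.1]
(436.5, 79, 150) units [-6.17  6.02  0.62] max 6.2
(436.5, 79, 90) units [-0.    0.02  2.4 ] max 2.4
```

Emit:
apply_moves(
  delta_rot=[
    [0, 0, 0],
    [0, 0, 0],
    [0, 0, 0],
    [0, 0, 0],
    [0, 0, 0],
    [0, 0, 0],
    [0, 0, 0],
    [0, 0, 0],
    [0, 0, 0],
    [0, 0, 0],
    [0, 0, 0],
    [0, 0, 0],
    [0, 0, 0],
    [0, 0, 0],
  ],
  xyz=[
    [-0.4, 0.4, 0],
    [-0.8, 0.8, 0],
    [-0.9, 0.9, 0],
    [-0.9, 0.9, 0],
    [-0.9, 0.9, 0.2],
    [-0.9, 0.9, 0.4],
    [-0.8, 0.7, 0.5],
    [-0.57, 0.45, 0.5],
    [0, 0, 0.5],
    [0, 0, 0.4],
    [0, 0, 0.2],
    [0, 0, 0],
    [0, 0, 0],
    [0, 0, 0],
  ],
  hand=[-1, -1, -1, -1, -1, -1, -1, -1, -1, -1, -1, -1, -1, -1],
)

```text
clock: 21.42
position: [435.9, 79.6, 94.7]
ee_rot: [0.755, -0.656, 0.0, -0.0]
contact_force: [0.4, 0.4, 0.5]
gripper_width: 85.4
grasp_force: 0.0
```

```bash
python3 - <<'E'
from h import *
p=eyes.get_image("top");W=cloud(p);f=p["frame"].astype(int)
go((436.5,79,60),(436.5,79,4))
m=(p["range_z"]>0)&near(W,(603.6,-49.6),30)&(W[...,2]>45)&(W[...,2]<100);q=W[m]
s=least_squares(lambda c:np.linalg.norm(q-c,axis=1)-31.5,(604,-50,54),loss="soft_l1");print("jack",s.x,abs(s.fun).mean())
ch=m&(f[...,0]-f[...,2]>45);print("chip",ch.sum(),W[ch].mean(0))
u,v=331,200
cv2.imwrite("pics/e.png",cv2.resize(p["frame"][v-30:v+30,u-30:u+30,::-1],(360,360),interpolation=cv2.INTER_CUBIC))
E
```

```text
t 21.47 pos [435.9  79.6  94.8] yaw -81.96 tilt [0.0011 0.0005] w 85.4 F [ 0.2  0.2 -0.3]
(436.5, 79, 60) units [ 0.03 -0.02  1.39] max 1.4
(436.5, 79, 4) units [0.   0.   2.24] max 2.2
jack [604.88850838 -50.29675665  53.87986312] 1.148922243520979
chip 70 [601.31675769 -51.47850163  85.33148516]
```

View pics/e.png

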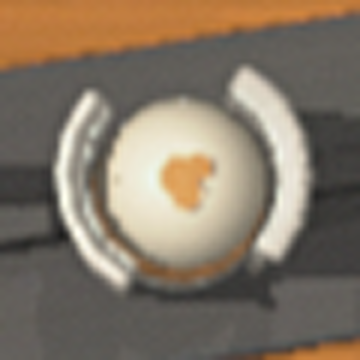

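Emit:
apply_moves(
  delta_rot=[
    [0, 0, 0],
    [0, 0, 0],
    [0, 0, 0],
    [0, 0, 0],
    [0, 0, 0],
    [0, 0, 0],
    [0, 0, 0],
    [0, 0, 0],
    [0, 0, 0],
    [0, 0, 0],
    [0, 0, 0],
    [0, 0, 0],
    [0, 0, 0],
    [0, 0, 0],
    [0, 0, 0],
  ],
  xyz=[
    [0.02, -0.02, 0.4],
    [0, 0, 0.7],
    [0, 0, 0.7],
    [0, 0, 0.7],
    [0, 0, 0.6],
    [0, 0, 0.5],
    [0, 0, 0],
    [0, 0, 0],
    [0, 0, 0],
    [0, 0, 0],
    [0, 0, 0],
    [0, 0, 0],
    [0, 0, 0],
    [0, 0, 0],
    [0, 0, 0],
  ],
  hand=[-1, -1, -1, -1, -1, -1, -1, -1, -1, 0, 1, 1, 1, 1, 1],
)

```text
clock: 22.72
position: [436.3, 79.4, 5.9]
ee_rot: [0.755, -0.655, 0.0, -0.001]
contact_force: [-2.2, 0.3, 10.8]
gripper_width: 63.0
grasp_force: 63.3
```

Emit:
apply_moves(
  delta_rot=[
    [0, 0, 0],
    [0, 0, 0],
    [0, 0, 0],
    [0, 0, 0],
    [0, 0, 0],
    [0, 0, 0],
    [0, 0, 0],
    [0, 0, 0],
    [0, 0, 0],
    [0, 0, 0],
    [0, 0, 0],
    [0, 0, 0],
    [0, 0, 0],
  ],
  xyz=[
    [0, 0, 0],
    [0, 0, -0.2],
    [0, 0, -0.5],
    [0, 0, -0.8],
    [0, 0, -0.9],
    [0, 0, -0.9],
    [0, 0, -0.9],
    [0, 0, -0.9],
    [0, 0, -0.9],
    [0, 0, -0.5],
    [0, 0, 0],
    [0, 0, 0],
    [0, 0, 0],
  ],
  hand=[1, 1, 1, 1, 1, 1, 1, 1, 1, 1, 1, 1, 1],
)

```text
clock: 23.8
position: [434.9, 78.8, 165.8]
ee_rot: [0.755, -0.656, -0.001, 0.001]
contact_force: [-0.8, 0.5, -2.5]
gripper_width: 62.3
grasp_force: 66.4
```

```bash
python3 - <<'E'
from h import *
go((604.2,-51.7,165))
E
```

```text
t 23.8 pos [434.9  78.8 165.8] yaw -81.96 tilt [-0.002  -0.0004] w 62.3 F [-0.8  0.5 -2.5]
(604.2, -51.7, 165) units [ 6.12 -5.98  0.02] max 6.1
```

Emit:
apply_moves(
  delta_rot=[
    [0, 0, 0],
    [0, 0, 0],
    [0, 0, 0],
    [0, 0, 0],
    [0, 0, 0],
    [0, 0, 0],
    [0, 0, 0],
    [0, 0, 0],
    [0, 0, 0],
    [0, 0, 0],
    [0, 0, 0],
    [0, 0, 0],
    [0, 0, 0],
    [0, 0, 0],
  ],
  xyz=[
    [0.4, -0.4, 0],
    [0.8, -0.75, 0],
    [0.9, -0.85, 0],
    [0.9, -0.85, 0],
    [0.9, -0.85, 0],
    [0.9, -0.85, 0],
    [0.8, -0.8, 0],
    [0.55, -0.58, 0],
    [0, 0, 0],
    [0, 0, 0],
    [0, 0, 0],
    [0, 0, 0],
    [0, 0, 0],
    [0, 0, 0],
  ],
  hand=[1, 1, 1, 1, 1, 1, 1, 1, 1, 1, 1, 1, 1, 1],
)

```text
clock: 24.97
position: [603.8, -51.7, 167.0]
ee_rot: [0.755, -0.655, 0.0, -0.0]
contact_force: [-0.5, -0.5, -1.5]
gripper_width: 63.0
grasp_force: 66.3
```

```bash
python3 - <<'E'
from h import *
p=eyes.get_image("scene")
go((604.2,-51.7,100),(604.2,-51.7,80))
P=arm.read_state()["position"];W=cloud(p);f=p["frame"].astype(int)
m=(p["range_z"]>0)&near(W,P,42)&(W[...,2]>P[2]-14)&(W[...,2]<P[2]+22)&(f[...,0]-f[...,2]>35);q=W[m]
s=least_squares(lambda c:(lambda r:np.maximum(0,r-33)+np.maximum(0,24-r))(np.hypot(q[:,0]-c[0],q[:,1]-c[1])),P[:2],loss="soft_l1");print("ring scene",m.sum(),s.x,s.x-P[:2],"barrel scene 604.8,-53.9",np.percentile(q[:,2],[2,98])-P[2])
E
```

```text
t 25.02 pos [603.9 -51.7 167.1] yaw -81.88 tilt [0.0003 0.0001] w 62.7 F [-0.2  0.2 -0.8]
(604.2, -51.7, 100) units [ 0.   -0.01  2.68] max 2.7
(604.2, -51.7, 80) units [0.  0.  0.8] max 0.8
ring scene 532 [604.89840919 -54.13369463] [ 0.97104486 -2.43475596] barrel scene 604.8,-53.9 [-3.82217949 17.97645153]
```

Emit:
apply_moves(
  delta_rot=[
    [0, 0, 0],
    [0, 0, 0],
    [0, 0, 0],
    [0, 0, 0],
    [0, 0, 0],
    [0, 0, 0],
    [0, 0, 0],
    [0, 0, 0],
    [0, 0, 0],
    [0, 0, 0],
    [0, 0, 0],
    [0, 0, 0],
  ],
  xyz=[
    [0, 0, 0.4],
    [0, 0, 0.6],
    [0, 0, 0.6],
    [0, 0, 0.5],
    [0, 0, 0.4],
    [0, 0, 0.3],
    [0, 0, 0.3],
    [0, 0, 0.2],
    [0, 0, 0.1],
    [0, 0, 0],
    [0, 0, 0],
    [0, 0, 0],
  ],
  hand=[1, 1, 1, 1, 1, 1, 1, 1, 1, 1, 1, 1],
)

```text
clock: 26.02
position: [604.7, -52.2, 82.4]
ee_rot: [0.755, -0.656, 0.0, -0.0]
contact_force: [-0.2, -0.7, -1.6]
gripper_width: 62.8
grasp_force: 66.4
```

Emit:
apply_moves(
  delta_rot=[
    [0, 0, 0],
    [0, 0, 0],
    [0, 0, 0],
    [0, 0, 0],
    [0, 0, 0],
  ],
  xyz=[
    [0, 0, 0.04],
    [0, 0, 0.04],
    [0, 0, 0],
    [0, 0, 0],
    [0, 0, 0],
  ],
  hand=[1, 1, 1, 1, 1],
)

```text
clock: 26.43
position: [604.4, -52.3, 80.0]
ee_rot: [0.755, -0.656, 0.0, -0.0]
contact_force: [-1.0, -0.4, -0.9]
gripper_width: 62.8
grasp_force: 66.5
```

Emit:
apply_moves(
  delta_rot=[
    [0, 0, 0],
    [0, 0, 0],
    [0, 0, 0],
    [0, 0, 0],
    [0, 0, 0],
  ],
  xyz=[
    [0, 0, 0.04],
    [0, 0, 0.04],
    [0, 0, 0],
    [0, 0, 0],
    [0, 0, 0],
  ],
  hand=[1, 1, 1, 1, 1],
)

```text
clock: 26.85
position: [604.4, -52.3, 78.3]
ee_rot: [0.755, -0.656, 0.0, -0.0]
contact_force: [-2.3, -0.1, 3.8]
gripper_width: 62.9
grasp_force: 66.9
```

Emit:
apply_moves(
  delta_rot=[
    [0, 0, 0],
    [0, 0, 0],
    [0, 0, 0],
    [0, 0, 0],
    [0, 0, 0],
    [0, 0, 0],
    [0, 0, 0],
    [0, 0, 0],
    [0, 0, 0],
    [0, 0, 0],
    [0, 0, 0],
    [0, 0, 0],
    [0, 0, 0],
    [0, 0, 0],
  ],
  xyz=[
    [0, 0, 0],
    [0, 0, 0],
    [0, 0, 0],
    [0, 0, 0],
    [0, 0, 0],
    [0, 0, -0.2],
    [0, 0, -0.5],
    [0, 0, -0.8],
    [0, 0, -0.9],
    [0, 0, -0.8],
    [0, 0, -0.4],
    [0, 0, 0],
    [0, 0, 0],
    [0, 0, 0],
  ],
  hand=[0.2, -0.2, -1, -1, -1, -1, -1, -1, -1, -1, -1, -1, -1, -1],
)

```text
clock: 28.02
position: [603.3, -52.2, 166.3]
ee_rot: [0.755, -0.656, -0.001, 0.001]
contact_force: [-0.7, 0.5, 0.3]
gripper_width: 85.0
grasp_force: 0.0
```

```bash
python3 - <<'E'
from h import *
p=eyes.get_image("scene")
W=cloud(p);f=p["frame"].astype(int)
m=(p["range_z"]>0)&near(W,(604.8,-53.9),42)&(W[...,2]>60)&(W[...,2]<115)&(f[...,0]-f[...,2]>45);q=W[m]
print("collar z",m.sum(),np.percentile(q,[2,50,80,98],axis=0).round(1))
hi=m&(W[...,2]>90);print(ringfit(toplane(p,hi,96),24,33,(604,-53)))
t=W[hi];print(np.linalg.lstsq(np.c_[t[:,:2]-[604,-53],np.ones(len(t))],t[:,2],rcond=None)[0])
# gate
m=(p["range_z"]>0)&near(W,(618.3,-152),215)&(W[...,2]>104)&(W[...,2]<118)&(f.max(-1)<140)&(f.max(-1)-f.min(-1)<40)&(W[...,1]<-240);q=toplane(p,m,115);print("nose pts",m.sum(),q.min(0),q.max(0))
go((511,-300,170),(511,-300,104))
E
```

```text
collar z 652 [[576.5 -86.2  73.3]
 [605.1 -54.3  90.2]
 [630.9 -34.6  96. ]
 [637.5 -24.3  98.1]]
(array([607.47250116, -55.51878946]), np.float64(0.4233980630215561))
[-1.99463348e-02 -5.72162288e-03  9.51756067e+01]
nose pts 376 [ 481.92371795 -295.70916905  115.        ] [ 600.09596357 -238.92849425  115.        ]
t 28.07 pos [603.3 -52.3 166.1] yaw -81.95 tilt [-0.0032 -0.0001] w 85.2 F [-0.3  0.4  0.3]
(511, -300, 170) units [ 9.29  5.04 -0.15] max 9.3
(511, -300, 104) units [ 0.   -0.01  2.64] max 2.6
```

Emit:
apply_moves(
  delta_rot=[
    [0, 0, -0.9],
    [0, 0, -0.9],
    [0, 0, -0.9],
    [0, 0, -0.9],
    [0, 0, -0.9],
    [0, 0, -0.9],
    [0, 0, -0.86],
    [0, 0, 0],
    [0, 0, 0],
    [0, 0, 0],
  ],
  xyz=[
    [0, 0, -0.3],
    [0, 0, -0.4],
    [0, 0, -0.4],
    [0, 0, -0.3],
    [0, 0, 0],
    [0, 0, 0],
    [0, 0, 0],
    [0, 0, 0],
    [0, 0, 0],
    [0, 0, 0],
  ],
  hand=[1, 1, 1, 1, 1, 1, 1, 1, 1, 1],
)

```text
clock: 28.9
position: [604.0, -52.3, 201.9]
ee_rot: [0.926, -0.379, -0.001, 0.0]
contact_force: [-0.0, 1.0, 0.9]
gripper_width: 0.1
grasp_force: 0.0
```

```bash
python3 - <<'E'
from h import *
go((506,-313.5,195),(506,-313.5,107))
E
```

```text
t 28.9 pos [604.  -52.3 201.9] yaw -44.49 tilt [-0.0016 -0.0002] w 0.1 F [-0.   1.   0.9]
(506, -313.5, 195) units [ 4.53 10.2   0.29] max 10.2
(506, -313.5, 107) units [ 0.   -0.    3.52] max 3.5
```

Emit:
apply_moves(
  delta_rot=[
    [0, 0, 0],
    [0, 0, 0],
    [0, 0, 0],
    [0, 0, 0],
    [0, 0, 0],
    [0, 0, 0],
    [0, 0, 0],
    [0, 0, 0],
    [0, 0, 0],
    [0, 0, 0],
    [0, 0, 0],
    [0, 0, 0],
    [0, 0, 0],
    [0, 0, 0],
    [0, 0, 0],
    [0, 0, 0],
    [0, 0, 0],
  ],
  xyz=[
    [0.2, 0.4, 0],
    [0.3, 0.7, 0],
    [0.4, 0.9, 0],
    [0.4, 0.9, 0],
    [0.4, 0.9, 0],
    [0.4, 0.9, 0],
    [0.4, 0.9, 0],
    [0.4, 0.9, 0],
    [0.4, 0.9, 0],
    [0.4, 0.9, 0],
    [0.4, 0.9, 0],
    [0.3, 0.6, 0],
    [0.13, 0.3, 0],
    [0, 0, 0],
    [0, 0, 0],
    [0, 0, 0],
    [0, 0, 0],
  ],
  hand=[1, 1, 1, 1, 1, 1, 1, 1, 1, 1, 1, 1, 1, 1, 1, 1, 1],
)

```text
clock: 30.32
position: [509.0, -311.1, 202.9]
ee_rot: [0.926, -0.377, 0.0, -0.0]
contact_force: [-0.6, -0.8, 0.5]
gripper_width: -0.1
grasp_force: 0.0
```

```bash
python3 - <<'E'
from h import *
go((506,-313.5,195),(506,-313.5,107))
E
```

```text
t 30.32 pos [ 509.  -311.1  202.9] yaw -44.31 tilt [0.0001 0.0001] w -0.1 F [-0.6 -0.8  0.5]
(506, -313.5, 195) units [-0.02  0.15  0.31] max 0.3
(506, -313.5, 107) units [0.   0.   3.52] max 3.5
```

Descend beside the nose (total 3.83 units).

Emit:
apply_moves(
  delta_rot=[
    [0, 0, 0],
    [0, 0, 0],
    [0, 0, 0],
    [0, 0, 0],
    [0, 0, 0],
    [0, 0, 0],
    [0, 0, 0],
    [0, 0, 0],
    [0, 0, 0],
    [0, 0, 0],
  ],
  xyz=[
    [-0.02, 0.15, 0.4],
    [0, 0, 0.7],
    [0, 0, 0.7],
    [0, 0, 0.7],
    [0, 0, 0.6],
    [0, 0, 0.5],
    [0, 0, 0.2],
    [0, 0, 0],
    [0, 0, 0],
    [0, 0, 0],
  ],
  hand=[1, 1, 1, 1, 1, 1, 1, 1, 1, 1],
)

```text
clock: 31.15
position: [506.3, -314.4, 108.7]
ee_rot: [0.926, -0.377, 0.001, 0.0]
contact_force: [0.2, -0.1, 0.7]
gripper_width: 0.1
grasp_force: 0.0
```

Emit:
apply_moves(
  delta_rot=[
    [0, 0, 0.4],
    [0, 0, 0.4],
    [0, 0, 0.8],
    [0, 0, 0.8],
    [0, 0, 0.8],
    [0, 0, 0.8],
    [0, 0, 0.8],
    [0, 0, 0.8],
    [0, 0, 0.8],
    [0, 0, 0.8],
    [0, 0, 0.8],
    [0, 0, 0.8],
    [0, 0, 0.4],
    [0, 0, 0],
    [0, 0, 0],
    [0, 0, 0],
  ],
  xyz=[
    [-0.33, -0.007, 0.03],
    [-0.33, -0.007, 0],
    [-0.65, -0.027, 0],
    [-0.65, -0.027, 0],
    [-0.65, -0.027, 0],
    [-0.65, -0.027, 0],
    [-0.65, -0.027, 0],
    [-0.65, -0.027, 0],
    [-0.65, -0.027, 0],
    [-0.65, -0.027, 0],
    [-0.65, -0.027, 0],
    [-0.65, -0.027, 0],
    [-0.33, -0.007, 0],
    [0, 0, 0],
    [0, 0, 0],
    [0, 0, 0],
  ],
  hand=[1, 1, 1, 1, 1, 1, 1, 1, 1, 1, 1, 1, 1, 1, 1, 1],
)

```text
clock: 32.48
position: [450.6, -143.0, 107.8]
ee_rot: [-0.646, 0.763, -0.001, 0.001]
contact_force: [-0.4, 2.1, 0.5]
gripper_width: -0.1
grasp_force: 0.0
```

```bash
python3 - <<'E'
from h import *
s=arm.read_state();C=np.array([618.3,-150.9]);d=s["position"][:2]-C
R=Ro.from_quat(s["ee_rot"]).as_matrix();yaw=np.degrees(np.arctan2(R[1,0],R[0,0]))
print("r",np.hypot(*d),"ang",np.degrees(np.arctan2(d[1],d[0]))%360,"yaw+270",(yaw+270)%360);go((0,0,0))
print("in tool frame radial,tang", d@R[:2,1], d@R[:2,0])
p=eyes.get_image("scene");W=cloud(p);f=p["frame"].astype(int)
m=(p["range_z"]>0)&(W[...,2]>106)&(W[...,2]<118)&(f.max(-1)<140)&(f.max(-1)-f.min(-1)<40)&near(W,(619,-152),200);q=toplane(p,m,115)[:,:2]-[619,-153]
rr=np.hypot(*q.T);a=np.degrees(np.arctan2(q[:,1],q[:,0]))%360
for lo,hi in((25,55),(150,175),(175,196)):
    k=(rr>lo)&(rr<hi);print(lo,k.sum(),np.percentile(a[k],[5,50,95]).round(1) if k.any() else 0)
E
```

```text
r 167.86708407537432 ang 177.29542640191332 yaw+270 170.4809858740121
t 32.48 pos [ 450.6 -143.   107.8] yaw -99.52 tilt [0.0023 0.0002] w -0.1 F [-0.4  2.1  0.5]
(0, 0, 0) units [-2.66 18.73  4.27] max 18.7
in tool frame radial,tang 166.68075209977556 19.918135826578975
25 148 [150.4 171.2 193. ]
150 47 [ 88.1 169.5 179.3]
175 63 [ 87.7  92.4 169.9]
```

```bash
python3 - <<'E'
import numpy as np
from h import *
rows=[(.4,-.33,-.007)]*2+[(.8,-.65,-.027)]*10+[(.4,-.33,-.007)]
for mode in("pre","mid","post"):
    yaw=-44.3;P=np.array([506.3,-314.4])
    for t,x,y in rows:
        yy=yaw-{"pre":0,"mid":.5,"post":1}[mode]*t*6;c,s=np.cos(np.radians(yy)),np.sin(np.radians(yy))
        P=P+25*(x*np.array([c,s])+y*np.array([s,-c]));yaw-=t*6
    print(mode,P,yaw)
go((0,0,0))
E
```

```text
pre [ 450.20133177 -143.09121746] -99.49999999999997
mid [ 456.99519214 -141.09087697] -99.49999999999997
post [ 463.86279444 -139.36776031] -99.49999999999997
t 32.53 pos [ 450.5 -143.   107.6] yaw -99.55 tilt [0.002  0.0002] w 0.1 F [-0.1  1.7  1.6]
(0, 0, 0) units [-2.65 18.73  4.27] max 18.7
```

Emit:
apply_moves(
  delta_rot=[
    [0, 0, 0],
    [0, 0, 0],
    [0, 0, 0.4],
    [0, 0, 0.8],
    [0, 0, 0.8],
    [0, 0, 0.8],
    [0, 0, 0.8],
    [0, 0, 0.8],
    [0, 0, 0.8],
    [0, 0, 0.8],
    [0, 0, 0.8],
    [0, 0, 0.8],
    [0, 0, 0.8],
    [0, 0, 0.8],
    [0, 0, 0.4],
    [0, 0, 0],
    [0, 0, 0],
    [0, 0, 0],
  ],
  xyz=[
    [0, 0.5, 0],
    [0, 0.5, 0],
    [-0.32, 0.027, 0],
    [-0.645, 0.04, 0],
    [-0.645, 0.04, 0],
    [-0.645, 0.04, 0],
    [-0.645, 0.04, 0],
    [-0.645, 0.04, 0],
    [-0.645, 0.04, 0],
    [-0.645, 0.04, 0],
    [-0.645, 0.04, 0],
    [-0.645, 0.04, 0],
    [-0.645, 0.04, 0],
    [-0.645, 0.04, 0],
    [-0.32, 0.027, 0],
    [0, 0, 0],
    [0, 0, 0],
    [0, 0, 0],
  ],
  hand=[1, 1, 1, 1, 1, 1, 1, 1, 1, 1, 1, 1, 1, 1, 1, 1, 1, 1],
)

```text
clock: 34.03
position: [524.9, 17.6, 107.1]
ee_rot: [-0.198, 0.98, -0.0, 0.0]
contact_force: [0.2, 0.1, -0.3]
gripper_width: 0.0
grasp_force: 0.0
```

```bash
cat > g.py <<'E'
from h import *
s=arm.read_state();C=np.array([618.3,-150.9]);d=s["position"][:2]-C
R=Ro.from_quat(s["ee_rot"]).as_matrix();yaw=np.degrees(np.arctan2(R[1,0],R[0,0]))
print("yaw+270",(yaw+270)%360,"in tool frame radial,tang", d@R[:2,1], d@R[:2,0]);go((0,0,0))
p=eyes.get_image("scene");W=cloud(p);f=p["frame"].astype(int)
m=(p["range_z"]>0)&near(W,(600,-90),130)&(W[...,2]>112)&(W[...,2]<140)&(f.min(-1)>150)
q=toplane(p,m,126)[:,:2];c,e=ringfit(q,25,39,np.median(q,0));c=c-[1.2,-2.3];e=c-C;print("ring centre",c,np.hypot(*e),"gate deg",np.degrees(np.arctan2(e[1],e[0]))%360-98.1)
m=(p["range_z"]>0)&near(W,c,90)&(f.sum(-1)<120)&(W[...,2]>132)&(W[...,2]<165)
n,l,st,ce=cv2.connectedComponentsWithStats(m.astype(np.uint8))
for i in range(1,n):
    if 6<st[i,4]<80: k=toplane(p,l==i,150).mean(0)[:2]-[1.2,-2.3]-c;print("dark",st[i,4],W[l==i].mean(0).round(),"r",np.hypot(*k).round(1),"ang",np.degrees(np.arctan2(k[1],k[0])).round(1))
E
python3 g.py
```

```text
yaw+270 112.86738971942594 in tool frame radial,tang 191.55694829056927 20.600782644599505
t 34.03 pos [524.9  17.6 107.1] yaw -157.13 tilt [0.0007 0.    ] w 0.0 F [ 0.2  0.1 -0.3]
(0, 0, 0) units [19.62  7.51  4.27] max 19.6
ring centre [578.60058322 -57.4867958 ] 101.49911532212546 gate deg 14.924871176823004
```

Emit:
apply_moves(
  delta_rot=[
    [0, 0, 0.4],
    [0, 0, 0.6],
    [0, 0, 0.6],
    [0, 0, 0.4],
    [0, 0, 0],
    [0, 0, 0],
    [0, 0, 0],
    [0, 0, 0],
  ],
  xyz=[
    [-0.32, 0.027, 0],
    [-0.48, 0.03, 0],
    [-0.48, 0.03, 0],
    [-0.32, 0.027, 0],
    [0, 0, 0],
    [0, 0, 0],
    [0, 0, 0],
    [0, 0, 0],
  ],
  hand=[1, 1, 1, 1, 1, 1, 1, 1],
)

```text
clock: 34.75
position: [561.6, 33.1, 107.3]
ee_rot: [-0.095, 0.996, 0.0, 0.0]
contact_force: [0.8, 0.2, 0.1]
gripper_width: 0.2
grasp_force: 0.0
```

Emit:
apply_moves(
  delta_rot=[
    [0, 0, 0.15],
    [0, 0, 0.15],
    [0, 0, 0],
    [0, 0, 0],
    [0, 0, 0],
  ],
  xyz=[
    [-0.12, 0.01, 0],
    [-0.12, 0.01, 0],
    [-0.1, 0, 0],
    [0, 0, 0],
    [0, 0, 0],
  ],
  hand=[1, 1, 1, 1, 1],
)

```text
clock: 35.17
position: [567.3, 34.6, 106.7]
ee_rot: [-0.078, 0.997, -0.001, -0.003]
contact_force: [-8.5, -0.8, 5.2]
gripper_width: -0.4
grasp_force: 3.8
```

```bash
python3 g.py
```

```text
yaw+270 98.97389446368155 in tool frame radial,tang 191.1865685430109 21.471760266277446
t 35.17 pos [567.3  34.6 106.7] yaw -171.03 tilt [-0.0068 -0.0016] w -0.4 F [-8.5 -0.8  5.2]
(0, 0, 0) units [22.6   2.17  4.42] max 22.6
ring centre [600.28499133 -53.29359582] 99.25497808248625 gate deg 2.357277862155698
```

Emit:
apply_moves(
  delta_rot=[
    [0, 0, 0],
    [0, 0, 0],
    [0, 0, 0],
    [0, 0, 0],
  ],
  xyz=[
    [-0.08, 0, 0],
    [-0.08, 0, 0],
    [0, 0, 0],
    [0, 0, 0],
  ],
  hand=[1, 1, 1, 1],
)

```text
clock: 35.55
position: [567.7, 34.5, 106.5]
ee_rot: [-0.078, 0.997, -0.001, -0.007]
contact_force: [-15.1, 0.5, 11.5]
gripper_width: 0.2
grasp_force: 7.7
```

```bash
python3 g.py
```

```text
yaw+270 98.9357373945864 in tool frame radial,tang 191.0380050855306 21.208413141727185
t 35.55 pos [567.7  34.5 106.5] yaw -171.06 tilt [-0.0146 -0.0032] w 0.2 F [-15.1   0.5  11.5]
(0, 0, 0) units [22.58  2.17  4.6 ] max 22.6
ring centre [600.48180431 -53.25153033] 99.26082674602371 gate deg 2.241152337380427
```

Emit:
apply_moves(
  delta_rot=[
    [0, 0, 0],
    [0, 0, 0],
    [0, 0, 0],
    [0, 0, 0],
    [0, 0, 0],
    [0, 0, 0],
    [0, 0, 0],
    [0, 0, 0],
    [0, 0, 0],
    [0, 0, 0],
    [0, 0, 0],
  ],
  xyz=[
    [0.4, 0, 0],
    [0.6, 0.3, 0],
    [0.6, 0.5, -0.2],
    [0.5, 0.5, -0.5],
    [0.4, 0.3, -0.8],
    [0, 0, -0.8],
    [0, 0, -0.8],
    [0, 0, -0.4],
    [0, 0, 0],
    [0, 0, 0],
    [0, 0, 0],
  ],
  hand=[1, 1, 1, 1, 1, 1, 1, 1, 1, 1, 1],
)

```text
clock: 36.52
position: [505.4, 65.5, 193.2]
ee_rot: [-0.078, 0.997, -0.0, -0.001]
contact_force: [0.6, 0.3, 0.3]
gripper_width: 0.1
grasp_force: 0.0
```

```bash
cat > r.py <<'E'
from h import *
import sys
go((0,0,0));B={"top":(-.6,2.25),"scene":(.6,-2.25)}
O=np.array([604.2,-51.7]);o=[]
for n in("top","scene"):
    p=eyes.get_image(n);W=cloud(p);f=p["frame"].astype(int)
    m=(p["range_z"]>0)&near(W,O,85)&(W[...,2]>116)&(W[...,2]<136)&(f.min(-1)>110)
    q=toplane(p,m,float(np.median(W[m][:,2])))[:,:2]-B[n];c,e=ringfit(q,25,39,O);print(n,"flange z",np.median(W[m][:,2]),"c",c,e,m.sum())
    m=(p["range_z"]>0)&near(W,O,85)&(f.sum(-1)<130)&(W[...,2]>132)&(W[...,2]<165)
    k,l,st,ce=cv2.connectedComponentsWithStats(m.astype(np.uint8))
    for i in range(1,k):
        if 6<st[i,4]<80: a=toplane(p,l==i,float(sys.argv[1])).mean(0)[:2]-B[n]-O;print(" dark",st[i,4],W[l==i].mean(0).round(1),"r",np.hypot(*a).round(1),"ang",np.degrees(np.arctan2(a[1],a[0])).round(1))
    u,v=pix(p,np.array([*O,120])).astype(int);o.append(cv2.resize(p["frame"][v-60:v+60,u-60:u+60,::-1],(400,400),interpolation=cv2.INTER_CUBIC))
cv2.imwrite("pics/%s.png"%sys.argv[2],np.hstack(o))
E
python3 r.py 152 f
```

```text
t 36.52 pos [505.4  65.5 193.2] yaw -171.01 tilt [-0.0019 -0.0003] w 0.1 F [0.6 0.3 0.3]
(0, 0, 0) units [20.36  0.57  7.77] max 20.4
top flange z 129.70554902843708 c [603.52188596 -52.0469357 ] 0.11350572891155222 695
 dark 27 [662.1 -29.5 156.2] r 62.6 ang 18.4
 dark 37 [ 589.5 -112.8  155.7] r 65.1 ang -102.0
 dark 32 [553.7  -8.3 156.1] r 64.4 ang 140.2
scene flange z 129.73488441164582 c [606.56444001 -52.42618736] 2.5765591861729322 645
```

View pics/f.png

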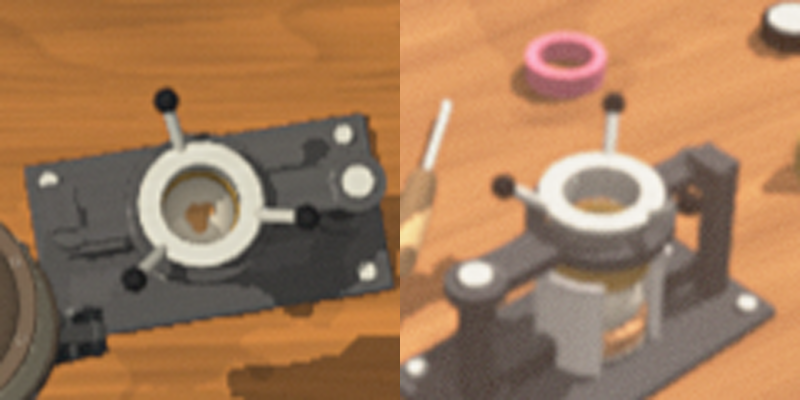

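Emit:
apply_moves(
  delta_rot=[
    [0, 0, 0.75],
    [0, 0, 0.75],
    [0, 0, 0],
  ],
  xyz=[
    [0, 0, 0],
    [0, 0, 0],
    [0, 0, 0],
  ],
  hand=[1, 1, 1],
)

```text
clock: 36.87
position: [505.6, 65.5, 193.4]
ee_rot: [0.001, 1.0, -0.0, -0.001]
contact_force: [0.5, -0.5, -0.1]
gripper_width: -0.0
grasp_force: 0.0
```

```bash
python3 -c "
from h import *
go((551,-61,190),(551,-61,135),yaw=-180)
a=np.radians(np.arange(190,-121,-10));P=np.c_[np.cos(a),np.sin(a)]*54/25;d=np.diff(P,axis=0)
print([(int(t),round(-x,2),round(y,2)) for t,(x,y) in zip(np.arange(190,-121,-10),d)])"
```

```text
turn [-0.007 -0.019 -0.011]
t 36.87 pos [505.6  65.5 193.4] yaw 179.93 tilt [0. 0.] w -0.0 F [ 0.5 -0.5 -0.1]
(551, -61, 190) units [-1.82 -5.06  0.14] max 5.1
(551, -61, 135) units [0.  0.  2.2] max 2.2
[(190, np.float64(0.03), np.float64(0.38)), (180, np.float64(-0.03), np.float64(0.38)), (170, np.float64(-0.1), np.float64(0.36)), (160, np.float64(-0.16), np.float64(0.34)), (150, np.float64(-0.22), np.float64(0.31)), (140, np.float64(-0.27), np.float64(0.27)), (130, np.float64(-0.31), np.float64(0.22)), (120, np.float64(-0.34), np.float64(0.16)), (110, np.float64(-0.36), np.float64(0.1)), (100, np.float64(-0.38), np.float64(0.03)), (90, np.float64(-0.38), np.float64(-0.03)), (80, np.float64(-0.36), np.float64(-0.1)), (70, np.float64(-0.34), np.float64(-0.16)), (60, np.float64(-0.31), np.float64(-0.22)), (50, np.float64(-0.27), np.float64(-0.27)), (40, np.float64(-0.22), np.float64(-0.31)), (30, np.float64(-0.16), np.float64(-0.34)), (20, np.float64(-0.1), np.float64(-0.36)), (10, np.float64(-0.03), np.float64(-0.38)), (0, np.float64(0.03), np.float64(-0.38)), (-10, np.float64(0.1), np.float64(-0.36)), (-20, np.float64(0.16), np.float64(-0.34)), (-30, np.float64(0.22), np.float64(-0.31)), (-40, np.float64(0.27), np.float64(-0.27)), (-50, np.float64(0.31), np.float64(-0.22)), (-60, np.float64(0.34), np.float64(-0.16)), (-70, np.float64(0.36), np.float64(-0.1)), (-80, np.float64(0.38), np.float64(-0.03)), (-90, np.float64(0.38), np.float64(0.03)), (-100, np.float64(0.36), np.float64(0.1)), (-110, np.float64(0.34), np.float64(0.16))]
```

Emit:
apply_moves(
  delta_rot=[
    [0, 0, 0],
    [0, 0, 0],
    [0, 0, 0],
    [0, 0, 0],
    [0, 0, 0],
    [0, 0, 0],
    [0, 0, 0],
    [0, 0, 0],
    [0, 0, 0],
    [0, 0, 0],
    [0, 0, 0],
    [0, 0, 0],
    [0, 0, 0],
    [0, 0, 0],
    [0, 0, 0],
    [0, 0, 0],
    [0, 0, 0],
    [0, 0, 0],
  ],
  xyz=[
    [-0.2, -0.5, 0],
    [-0.3, -0.9, 0],
    [-0.32, -0.9, 0],
    [-0.3, -0.9, 0],
    [-0.3, -0.9, 0],
    [-0.3, -0.7, 0.1],
    [-0.1, -0.26, 0.04],
    [0, 0, 0],
    [0, 0, 0.3],
    [0, 0, 0.5],
    [0, 0, 0.5],
    [0, 0, 0.4],
    [0, 0, 0.3],
    [0, 0, 0.2],
    [0, 0, 0],
    [0, 0, 0],
    [0, 0, 0],
    [0, 0, 0],
  ],
  hand=[1, 1, 1, 1, 1, 1, 1, 1, 1, 1, 1, 1, 1, 1, 1, 1, 1, 1],
)

```text
clock: 38.37
position: [552.0, -60.7, 136.8]
ee_rot: [-0.0, 1.0, 0.0, 0.001]
contact_force: [0.6, 0.5, 0.3]
gripper_width: 0.2
grasp_force: 0.0
```

Emit:
apply_moves(
  delta_rot=[
    [0, 0, 0],
    [0, 0, 0],
    [0, 0, 0],
    [0, 0, 0],
    [0, 0, 0],
    [0, 0, 0],
    [0, 0, 0],
    [0, 0, 0],
    [0, 0, 0],
    [0, 0, 0],
    [0, 0, 0],
  ],
  xyz=[
    [0.03, 0.38, 0.03],
    [-0.03, 0.38, 0.02],
    [-0.1, 0.36, 0.01],
    [-0.16, 0.34, 0.01],
    [-0.22, 0.31, 0.01],
    [-0.27, 0.27, 0.01],
    [-0.31, 0.22, 0.01],
    [-0.34, 0.16, 0.01],
    [-0.36, 0.1, 0.01],
    [0, 0, 0],
    [0, 0, 0],
  ],
  hand=[1, 1, 1, 1, 1, 1, 1, 1, 1, 1, 1],
)

```text
clock: 39.28
position: [595.5, 2.8, 132.3]
ee_rot: [-0.0, 1.0, 0.0, -0.001]
contact_force: [-1.0, -0.7, -0.5]
gripper_width: -0.0
grasp_force: 0.5
```

```bash
python3 r.py 150 g; python3 -c "
from h import *
d=arm.read_state()['position'][:2]-[604.2,-51.7];print(np.hypot(*d),np.degrees(np.arctan2(d[1],d[0])))"
```

```text
t 39.28 pos [595.5   2.8 132.3] yaw -179.97 tilt [-0.0013  0.0002] w -0.0 F [-1.  -0.7 -0.5]
(0, 0, 0) units [23.81 -0.1   5.32] max 23.8
top flange z 127.81691126260358 c [603.93230998 -53.37747888] 0.13200030804382504 427
 dark 28 [650.8 -91.4 154.6] r 64.1 ang -41.3
 dark 40 [542.4 -72.2 154.2] r 65.0 ang -159.3
scene flange z 128.10846147111783 c [605.68777718 -52.23092966] 1.928484515135144 585
55.36104635979144 99.02754180076766
```

Emit:
apply_moves(
  delta_rot=[
    [0, 0, 0],
    [0, 0, 0],
    [0, 0, 0],
    [0, 0, 0],
    [0, 0, 0],
    [0, 0, 0],
    [0, 0, 0],
    [0, 0, 0],
    [0, 0, 0],
    [0, 0, 0],
    [0, 0, 0],
    [0, 0, 0],
    [0, 0, 0],
    [0, 0, 0],
    [0, 0, 0],
    [0, 0, 0],
    [0, 0, 0],
    [0, 0, 0],
  ],
  xyz=[
    [-0.38, 0.03, 0],
    [-0.38, -0.03, 0.01],
    [-0.36, -0.1, 0.01],
    [-0.34, -0.16, 0.01],
    [-0.31, -0.22, 0.01],
    [-0.27, -0.27, 0.01],
    [-0.22, -0.31, 0.01],
    [-0.16, -0.34, 0.01],
    [-0.1, -0.36, 0.01],
    [-0.03, -0.38, 0.01],
    [0.03, -0.38, 0.01],
    [0.1, -0.36, 0.01],
    [0.16, -0.34, 0.01],
    [0.22, -0.31, 0.01],
    [0.27, -0.27, 0.01],
    [0, 0, 0],
    [0, 0, 0],
    [0, 0, 0],
  ],
  hand=[1, 1, 1, 1, 1, 1, 1, 1, 1, 1, 1, 1, 1, 1, 1, 1, 1, 1],
)

```text
clock: 40.88
position: [642.1, -92.1, 129.9]
ee_rot: [-0.001, 1.0, 0.0, 0.002]
contact_force: [0.8, 2.3, -1.2]
gripper_width: 0.4
grasp_force: 1.1
```

```bash
python3 r.py 146 h; python3 -c "
from h import *
d=arm.read_state()['position'][:2]-[604.2,-51.7];print(np.hypot(*d),np.degrees(np.arctan2(d[1],d[0])))"
```

```text
t 40.88 pos [642.1 -92.1 129.9] yaw -179.94 tilt [0.0045 0.0009] w 0.4 F [ 0.8  2.3 -1.2]
(0, 0, 0) units [25.7   3.71  5.08] max 25.7
top flange z 123.37712159904382 c [603.59825062 -50.42225401] 0.2537671931137848 661
 dark 28 [637.1   2.4 149.8] r 62.1 ang 56.6
 dark 34 [538.2 -45.  149.8] r 65.2 ang 176.2
scene flange z 123.8745795623266 c [606.394787  -49.9181569] 2.372620418359285 232
55.36158707266157 -47.290277922705485
```

Emit:
apply_moves(
  delta_rot=[
    [0, 0, 0],
    [0, 0, 0],
    [0, 0, 0],
    [0, 0, 0],
    [0, 0, 0],
    [0, 0, 0],
    [0, 0, 0],
  ],
  xyz=[
    [0.31, -0.22, 0.02],
    [0.34, -0.16, 0.02],
    [0.36, -0.1, 0.02],
    [0.38, -0.03, 0.02],
    [0, 0, 0],
    [0, 0, 0],
    [0, 0, 0],
  ],
  hand=[1, 1, 1, 1, 1, 1, 1],
)

```text
clock: 41.57
position: [605.2, -106.1, 128.2]
ee_rot: [-0.0, 1.0, -0.0, 0.0]
contact_force: [0.6, 0.9, 1.1]
gripper_width: 0.2
grasp_force: 0.8
```

Emit:
apply_moves(
  delta_rot=[
    [0, 0, 0],
    [0, 0, 0],
    [0, 0, 0],
    [0, 0, 0],
  ],
  xyz=[
    [0.19, 0.02, 0.01],
    [0.18, 0.04, 0.01],
    [0, 0, 0],
    [0, 0, 0],
  ],
  hand=[1, 1, 1, 1],
)

```text
clock: 41.9
position: [596.1, -104.1, 127.5]
ee_rot: [-0.0, 1.0, -0.0, 0.001]
contact_force: [4.0, 0.5, 2.5]
gripper_width: 0.1
grasp_force: 1.9
```

Emit:
apply_moves(
  delta_rot=[
    [0, 0, 0],
    [0, 0, 0],
    [0, 0, 0],
    [0, 0, 0],
  ],
  xyz=[
    [0.18, 0.05, 0.01],
    [0.17, 0.07, 0.01],
    [0, 0, 0],
    [0, 0, 0],
  ],
  hand=[1, 1, 1, 1],
)

```text
clock: 42.23
position: [587.8, -100.8, 127.0]
ee_rot: [-0.0, 1.0, -0.0, 0.001]
contact_force: [4.5, 0.8, 4.1]
gripper_width: 0.0
grasp_force: 2.0
```

```bash
python3 r.py 142 i; python3 -c "
from h import *
d=arm.read_state()['position'][:2]-[604.2,-51.7];print(np.hypot(*d),np.degrees(np.arctan2(d[1],d[0])))"
```

```text
t 42.23 pos [ 587.8 -100.8  127. ] yaw -179.95 tilt [ 0.0017 -0.    ] w 0.0 F [4.5 0.8 4.1]
(0, 0, 0) units [23.52  4.05  5.04] max 23.5
top flange z 121.44195073731046 c [603.84781268 -52.10984792] 0.0 132
 dark 14 [ 561.8 -100.8  146.2] r 66.2 ang -128.7
scene flange z 121.87892504963621 c [604.95566608 -50.36294343] 3.0819394571654053 557
51.975249973228536 -108.49818923660868
```

Emit:
apply_moves(
  delta_rot=[
    [0, 0, 0],
    [0, 0, 0],
    [0, 0, 0],
    [0, 0, 0],
  ],
  xyz=[
    [0.17, 0.07, 0.01],
    [0.16, 0.08, 0],
    [0, 0, 0],
    [0, 0, 0],
  ],
  hand=[1, 1, 1, 1],
)

```text
clock: 42.67
position: [578.4, -97.8, 126.2]
ee_rot: [-0.0, 1.0, -0.0, -0.001]
contact_force: [2.6, -1.7, 1.8]
gripper_width: -0.0
grasp_force: 1.5
```

Emit:
apply_moves(
  delta_rot=[
    [0, 0, 0],
    [0, 0, 0],
    [0, 0, 0],
    [0, 0, 0],
  ],
  xyz=[
    [0.16, 0.09, 0],
    [0.15, 0.1, 0],
    [0, 0, 0],
    [0, 0, 0],
  ],
  hand=[1, 1, 1, 1],
)

```text
clock: 43.0
position: [573.1, -93.8, 126.7]
ee_rot: [-0.001, 1.0, -0.001, 0.002]
contact_force: [9.1, -5.1, -1.0]
gripper_width: 0.1
grasp_force: 4.5
```

```bash
python3 r.py 142 j; python3 -c "
from h import *
d=arm.read_state()['position'][:2]-[604.2,-51.7];print(np.hypot(*d),np.degrees(np.arctan2(d[1],d[0])))"
```

```text
t 43.0 pos [573.1 -93.8 126.7] yaw -179.94 tilt [ 0.0044 -0.0019] w 0.1 F [ 9.1 -5.1 -1. ]
(0, 0, 0) units [22.94  3.78  4.96] max 22.9
top flange z nan c [604.2 -51.7] nan 0
scene flange z 121.37122519216086 c [604.22909512 -49.73988164] 3.28313486285342 546
52.32378256939162 -126.4458354256527
  return _methods._mean(a, axis=axis, dtype=dtype,
  ret = ret.dtype.type(ret / rcount)
h.py:25: RuntimeWarning: Mean of empty slice.
  s=least_squares(f,c0,loss="soft_l1");return s.x,np.abs(s.fun).mean()
```

View pics/j.png

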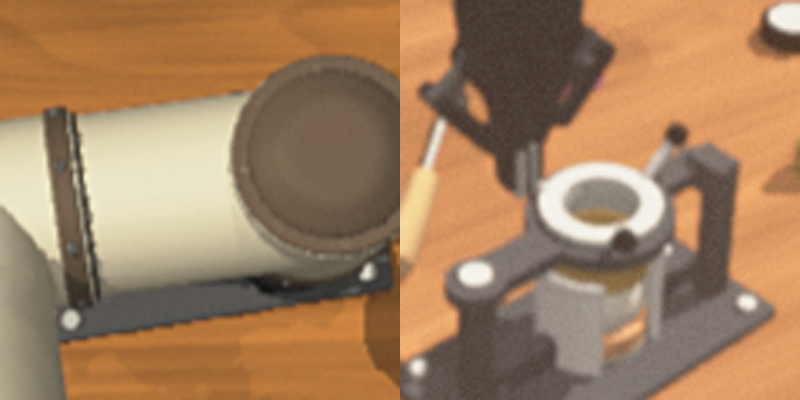

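Emit:
apply_moves(
  delta_rot=[
    [0, 0, 0],
    [0, 0, 0],
    [0, 0, 0],
    [0, 0, 0],
  ],
  xyz=[
    [0.08, 0.07, 0],
    [0.08, 0.07, 0],
    [0, 0, 0],
    [0, 0, 0],
  ],
  hand=[1, 1, 1, 1],
)

```text
clock: 43.43
position: [572.4, -92.1, 127.4]
ee_rot: [-0.001, 1.0, -0.002, 0.006]
contact_force: [14.5, -13.1, -5.6]
gripper_width: 0.4
grasp_force: 9.9
```

Emit:
apply_moves(
  delta_rot=[
    [0, 0, 0],
    [0, 0, 0],
    [0, 0, 0],
    [0, 0, 0],
    [0, 0, 0],
    [0, 0, 0],
    [0, 0, 0],
    [0, 0, 0],
    [0, 0, 0],
    [0, 0, 0],
    [0, 0, 0],
    [0, 0, 0],
    [0, 0, 0],
    [0, 0, 0],
    [0, 0, 0],
    [0, 0, 0],
    [0, 0, 0],
    [0, 0, 0],
  ],
  xyz=[
    [-0.2, -0.15, 0],
    [-0.25, -0.15, 0],
    [-0.1, -0.05, -0.2],
    [0, 0, -0.6],
    [0, 0, -0.8],
    [0, 0, -0.8],
    [0, 0, -0.6],
    [0.4, 0, 0],
    [0.8, 0, 0],
    [1, 0, 0],
    [1, 0, 0],
    [1, 0, 0],
    [1, 0, 0],
    [0.8, 0, 0],
    [0.4, 0, 0],
    [0, 0, 0],
    [0, 0, 0],
    [0, 0, 0],
  ],
  hand=[1, 1, 1, 1, 1, 1, 1, 1, 1, 1, 1, 1, 1, 1, 1, 1, 1, 1],
)

```text
clock: 44.93
position: [421.5, -97.8, 201.2]
ee_rot: [-0.0, 1.0, -0.0, -0.0]
contact_force: [-0.4, 0.3, 0.4]
gripper_width: 0.2
grasp_force: 0.0
```

```bash
python3 r.py 143 k
```

```text
t 44.93 pos [421.5 -97.8 201.2] yaw -179.96 tilt [-0.0001 -0.0002] w 0.2 F [-0.4  0.3  0.4]
(0, 0, 0) units [16.86  3.92  8.05] max 16.9
top flange z 121.21672201330685 c [604.5250927  -52.62382818] 0.6388110645302436 713
 dark 29 [661.1 -74.2 147.3] r 63.6 ang -23.1
 dark 34 [593.   13.  147.4] r 63.3 ang 99.1
 dark 36 [552.  -89.8 147.3] r 65.4 ang -141.5
scene flange z 121.36596946967512 c [603.24022855 -51.23162191] 3.602921693240774 569
```

View pics/k.png

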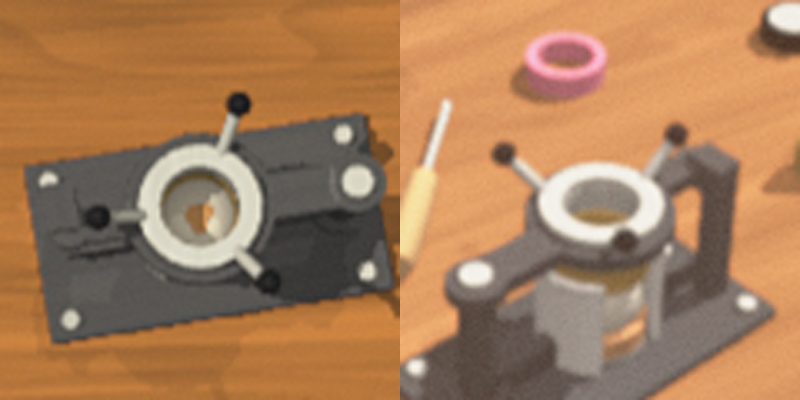

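```bash
python3 -c "
from h import *
print(arm.job_done())"
```

```text
the job is handed in; nothing more can be done
None
```

The jig is set up and handed in at about 45 s on the robot clock. The cork seat ring, the jack (chip up) and the brass collar are stacked home in the barrel. The gate is shut against its post, and the spoked ring is screwed down to its stop (about 4.9 rad turned). No verdict came back on hand-in, and I took no final check picture of the bystander items.

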